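Put the tea cups into the steriliser

TASK

Put the tea cups away to be sterilised: lay the wooden scoop from the bamboo tray flat in the long terracotta dish, stand every ivory cup upright in the tray, raise the cabinet's clear shutter and slide the tray by its handle fully home into the cabinet; then lower the shutter all the way and press the start button. The cups are thin, so squeeze them with no more than about 40 N and set them down rather than dropping them. Leave the teapot, pitcher, caddy and clay ornament where they are.

Things in the scene. Friction and masses are not known exactly. Their poses are not given: they have to be found in the camera images.
- cabinet: Fixed white cup-steriliser cabinet, clear roof, 222 mm wide, 215 deep, 135 high, without a floor: the tray slides along the table into it. Origin on the table under its middle; +x points into the cabinet, the open mouth is at -x. The inner face of the back wall, the tray's end stop, is at x = 98 mm, so the tray's middle ends about 3 mm past the origin.
- mouth (a point): Middle of the cabinet's mouth at table level, 105 mm from the cabinet's origin; axes as the cabinet's. The opening is 180 mm wide, 120 high under the roof, flared at table level to about 200 mm by two wings 22 mm high that reach 41 mm out in front of it.
- shutter (a joint): The clear shutter across the cabinet's mouth, sliding straight up: 0 m is fully down (its lower edge 32 mm above the table, so the tray's low rim fits under it but cups do not), 0.09 m is fully up. It stays where it is left (friction about 5 N, weight 2 N).
- shutter_bar (a point): Centre of the wooden bar along the top edge of the shutter, 158 mm above the table when down; moves with the shutter. 120 mm long along the cabinet's y, 14 mm thick along its x, 22 mm high; its underside is 12 mm above the roof when down. In plan 114 mm in front of the cabinet's middle; shutter 6 mm thick.
- start_top (a point): Centre of the top of the round steel start button (32 mm across) on the cabinet's roof, pressed straight down.
- start (a joint): Travel of the start button: 0 m up, 0.006 m fully down (about 5 N); it springs back.
- tray_mid (a point): Middle of the upper face of the floor of the loose bamboo tray, 6 mm above its underside. Tray 190 mm (its x) by 170 mm (its y), walls 6 mm thick and 14 mm high overall; inside 178 by 158 mm; about 0.3 kg. +x is the end that goes first into the cabinet and meets its back wall; the handle is at -x.
- tray_handle (a point): Grip point on the tray's handle, 190 mm from the tray's middle towards -x, 20 mm above the underside. The handle is a straight upright bamboo fin 24 mm wide (along the tray's y), 28 mm high (4 to 32 mm above the table), running from the tray's end out to 207 mm from its middle.
- scoop_grip (a point): Point on the handle of the loose dark wooden tea scoop, 12 mm above its underside (half-way up the handle). Scoop 150 mm long along its x: handle 16 mm wide, 24 high, reaching 63 mm to -x and 25 mm to +x from here; then a bowl 60 mm long, 36 wide, 18 high at +x. 60 g, balances near here. Lies on the tray at first.
- dish: Fixed long terracotta dish for the scoop, 200 mm (its x) by 74 mm (its y), rim 10 mm high, wall and floor 6 mm thick. Origin on the table under its middle.
- cup0_mid (a point): Centre, half-way up, of a loose thin ivory tea cup: 60 mm across at the rim, 58 mm 12 mm up, 50 mm at the foot, 66 mm high, open at the top, wall 4 mm, 90 g, held well by a grip of 20 to 30 N; z is up when it stands. There are two to four such cups, all alike. This one may be absent.
- cup1_mid (a point): Centre, half-way up, of a loose thin ivory tea cup: 60 mm across at the rim, 58 mm 12 mm up, 50 mm at the foot, 66 mm high, open at the top, wall 4 mm, 90 g, held well by a grip of 20 to 30 N; z is up when it stands. There are two to four such cups, all alike. This one may be absent.
- cup2_mid (a point): Centre, half-way up, of a loose thin ivory tea cup: 60 mm across at the rim, 58 mm 12 mm up, 50 mm at the foot, 66 mm high, open at the top, wall 4 mm, 90 g, held well by a grip of 20 to 30 N; z is up when it stands. There are two to four such cups, all alike. This one may be absent.
- cup3_mid (a point): Centre, half-way up, of a loose thin ivory tea cup: 60 mm across at the rim, 58 mm 12 mm up, 50 mm at the foot, 66 mm high, open at the top, wall 4 mm, 90 g, held well by a grip of 20 to 30 N; z is up when it stands. There are two to four such cups, all alike. This one may be absent.
- teapot: Brown clay teapot, a bystander, about 165 mm long and 92 mm high; origin under its middle.
- pitcher: Clear glass pitcher with a handle, 72 mm across, 85 mm high, a bystander; origin under its middle.
- caddy: Closed blue ceramic tea caddy, 84 mm across, 112 mm high, standing on a small wooden turntable, a bystander; origin under its middle.
- teapet: Small clay ornament, 56 mm across, 52 mm high, a bystander; origin under its middle.
Not all that is in view belongs to the job. What is shaped like the part that bears cup0_mid but blue is not meant.

How it is judged (in metres and radians):
On the way, in this order (a step that is already met when the one before it is completed fails the run):
1. the shutter is raised, at least 60 mm (value of joint shutter above 0.06 m), for 0.2 s.
2. the tray is fully home in the cabinet with every cup upright in it (x of tray_mid in the frame of cabinet above -0.007 m and y of tray_mid in the frame of cabinet between -0.01 and 0.01 m and angle between the x axis of tray_mid and the x axis of cabinet, either way round below 0.08 rad and height (world z) of tray_mid below 0.012 m and x of cup0_mid in the frame of tray_mid between -0.072 and 0.072 m and y of cup0_mid in the frame of tray_mid between -0.062 and 0.062 m and z of cup0_mid in the frame of tray_mid between 0.026 and 0.04 m and angle between each of cup0_mid, cup1_mid, cup2_mid, cup3_mid's own z axis and vertical below 0.12 rad and x of cup1_mid in the frame of tray_mid between -0.072 and 0.072 m and y of cup1_mid in the frame of tray_mid between -0.062 and 0.062 m and z of cup1_mid in the frame of tray_mid between 0.026 and 0.04 m and x of cup2_mid in the frame of tray_mid between -0.072 and 0.072 m and y of cup2_mid in the frame of tray_mid between -0.062 and 0.062 m and z of cup2_mid in the frame of tray_mid between 0.026 and 0.04 m and x of cup3_mid in the frame of tray_mid between -0.072 and 0.072 m and y of cup3_mid in the frame of tray_mid between -0.062 and 0.062 m and z of cup3_mid in the frame of tray_mid between 0.026 and 0.04 m), for 0.2 s.
3. the shutter is lowered all the way (value of joint shutter below 0.008 m), for 0.2 s.
4. the start button is pressed (value of joint start above 0.004 m), for 0.05 s.
At the end, for the whole second after the job is handed in: Tray within 10 mm of its end stop, square and flat on the table; every cup upright on its floor, at rest; shutter down within 8 mm; button sprung back; scoop flat in the dish and along it (0.3 rad), its grip point within 50 mm lengthwise and 25 mm crosswise of the dish middle (all of step 2 and x of scoop_grip in the frame of dish between -0.05 and 0.05 m and y of scoop_grip in the frame of dish between -0.025 and 0.025 m and z of scoop_grip in the frame of dish below 0.026 m and angle between scoop_grip's own z axis and vertical below 0.12 rad and angle between the x axis of scoop_grip and the x axis of dish, either way round below 0.3 rad and value of joint shutter below 0.008 m and value of joint start below 0.002 m and linear speed of each of cup0, cup1, cup2, cup3 below 0.02 m/s); the robot touches nothing.
It fails at once if a cup is squeezed or struck by the fingers too hard: finger forces on it adding up to more than 90 N (45 N on each side) (contact force between the fingers and cup0 above 90 N or contact force between the fingers and cup1 above 90 N or contact force between the fingers and cup2 above 90 N or contact force between the fingers and cup3 above 90 N).
It fails at once if a cup is dropped: falls free of the fingers at over 0.45 m/s, more than 30 mm above where it would stand ((linear speed of cup0 above 0.45 m/s and height (world z) of cup0_mid above 0.07 m and contact force between the fingers and cup0 below 0.1 N) or (linear speed of cup1 above 0.45 m/s and height (world z) of cup1_mid above 0.07 m and contact force between the fingers and cup1 below 0.1 N) or (linear speed of cup2 above 0.45 m/s and height (world z) of cup2_mid above 0.07 m and contact force between the fingers and cup2 below 0.1 N) or (linear speed of cup3 above 0.45 m/s and height (world z) of cup3_mid above 0.07 m and contact force between the fingers and cup3 below 0.1 N)).
It fails at once if the teapot, pitcher, caddy or clay ornament is shifted more than 30 mm (distance of any of teapot, pitcher, caddy, teapet from where it was at the start of the episode above 0.03 m).
Of cup0, cup1, cup2, cup3 only 2 to 4 are there at a start; the rules pass over those that are not, and their reading is None.
At some moment in a run one of cup0, cup1, cup2, cup3, scoop may be knocked a few centimetres aside while the robot is not near it.
It also fails if it takes over 210 s, if anything falls off the work surface, if the arm or the gripper's body presses on something with over 40 N, if the wrist force passes 120 N, or if a joint passes its speed limit or range.

ROBOT

A 6-joint arm with a two-finger parallel gripper is mounted at the origin on the work surface. World frame = base frame: x ahead of the robot, y to its left, z up, the work surface at z = 0. Lengths are in m, angles in degrees, forces in N, time in s.
With the tool pointing down it reaches from about 0.35 to 0.875 m from the base axis. Payload 4.2 kg.
Tool frame: the origin (TCP) lies midway between the tips of the shut fingers; the grasp point (between the pads) lies 19 mm behind it; z points along the fingers, y is the direction in which the jaws open and shut (so a half turn about z gives the same grasp; the last joint's range is limited). The gripper opens to 87 mm and grips with 3 to 60 N. Pads are 19 mm wide; open, the fingers measure 117 mm over their backs; the gripper's body (75 mm by 190 mm) begins 51 mm behind the grasp point.
Start: joints at [80.764, 22.042, 0.453, 0, -68.411, -14.817], TCP at [0.255, 0.571, 0.223] pointing down, gripper open.
Joint ranges: [-179.83, 179.83], [-69.29, 118.12], [-61.27, 80.66], [-181.25, 117.63], [-171.15, -9.14], [-177.46, 177.46]. Speed limits (degrees/s): [159.86, 159.86, 180, 180, 180, 180].

INTERFACE

Orientations are given as a 3x3 rotation matrix whose columns are the frame's x, y, z axes.
In Python, from station import r gives the robot as it stands.
- The arm moves only by the tool carry_out, never from a script. Its argument "steps" is a list of rows, each a list of 2 entries, a list of its own where there are three numbers: the shift along the tool's x, y, z in cm, then the turn about the tool's z in degrees. In form: [[[x, y, z], twist], ...]. A call has 1 to 20 rows; each row is the pose to reach, as a shift and turn from the pose measured when the call began, along the tool's axes at that moment; what a row does not reach only later rows make up. A row lasts 1/10 s, in which the tool goes at most 50 mm and 8.59 degrees, less where a joint would pass 70% of its speed; a pose out of reach is approached as far as the arm can. A call with a gripper value outside its range is refused whole. "gripper" is the gripper's target within -1 to 1 (fully open at 1, half-way at 0, shut at -1), set as the call begins (left out, the last holds). The fingers move at their own pace and stop on an object; the grip force is fixed at half the most. Time passes only in rows, so rows that repeat a pose let the fingers close. It gives the time, the measured TCP pose, the force and the opening at its end, in the units of the state.
- r.sense(): the state, without advancing time (a new reading comes with each control period).
- r.capture(name): name is "side" or "top" or "wrist"; returns the picture (384x512x3 uint8, red, green, blue); there is no depth.
- r.calibration(name): a dict with "camera_matrix" (3x3 intrinsics, pixels), "world_from_camera" (4x4, takes a point from camera to world coordinates). Camera axes: x right, y up, looking along -z (the intrinsics and any distortion apply to the point x, -y, -z); pixel columns grow to the right and rows downward; lengths in m; the calibration is good to about 2 mm. A picture is of the moment at which its call begins: read the wrist's pose just before it. calibration takes no time and is no camera call; for the wrist camera it gives the pose at the moment of the call.
- r.finish_job(): hands the job in, once; it reports no verdict.
Trained networks look in the newest picture that a camera, given by its name, has taken for a name from the list of things; names that differ only in an ending like _2 or _b are one class to them, and where a whole thing is asked for, a point or a joint stands for the part that bears it (a point fixed in the world has none). Each returns a list of dicts, best first, with "confidence" (0 to 1); they miss things now and then, are a little off and sometimes report something else, mostly with a low value. They report only what shows in the picture. A call takes as long as a camera call. They do not tell look-alikes from the thing itself.
- r.cut_out(camera, target): "pixels" (384x512 bool, what is visible of it).
- r.place_of(camera, target): "centre" ([x, y, z] in m, in world coordinates, good to about 4 mm: a listed point, or the origin of a listed thing).
The state is a dict: "time_s": time; "joints": joint angles; "joint_velocities": joint speeds; "effort": joint torques, N m; "tcp_pos": TCP position; "ee_rot": TCP orientation; "wrist_force": force on the tool from outside, world axes, zero at the start; "moment": the same for the moment, N m; "gripper_width": opening from 0.0 (shut) to 1.0 (fully open).
Only numpy, scipy, OpenCV 4.12 (cv2) and the standard library are available. Lean on these libraries where they do the work, as an engineer would, in place of code of your own. Each camera call takes 0.05 s, during which the arm holds its last target. There are 200 camera calls.

## Working session

There is one attempt and no reset: what is moved stays moved. The work goes in short steps, Python scripts to look and compute and a tool call to move; the robot and the scene stay as the last step left them, time stands still between calls to the robot, and variables do not carry over. Pictures are saved under pics/ and viewed, about 12 in all and at most 16, crops included, and the job is handed in when it is done.

Besides the shell and the picture viewer there is one more tool, called as name(argument=value, ...), one argument or row to a line, values as JSON. carry_out: Moves the arm, as the interface text tells. Its arguments: {"type":"object","properties":{"steps":{"type":"array","items":{"type":"array"}},"gripper":{"type":"number"}},"required":["steps"]}

```bash
mkdir -p pics; cat > h.py <<'E'
from station import r
import cv2, numpy as np
def snap(c,name=None):
    im=r.capture(c)
    if name: cv2.imwrite('pics/'+name,cv2.cvtColor(np.ascontiguousarray(im),cv2.COLOR_RGB2BGR))
    return im
def proj(c,P):
    k=r.calibration(c);K=np.array(k['camera_matrix']);T=np.linalg.inv(k['world_from_camera'])
    p=T[:3,:3]@np.array(P)+T[:3,3];p=K@(p*[1,-1,-1]);return p[:2]/p[2]
def unproj(c,uv,z):
    k=r.calibration(c);K=np.array(k['camera_matrix']);T=np.array(k['world_from_camera'])
    d=T[:3,:3]@(np.linalg.inv(K)@[uv[0],uv[1],1]*np.array([1,-1,-1]));return T[:3,3]+d*(z-T[2,3])/d[2]
def mask_rect(c,t,z):
    # (centre, long-axis angle deg) of best mask dropped on plane z
    res=r.cut_out(c,t);out=[]
    for q in res:
        m=np.argwhere(q['pixels'])[:,::-1]
        if len(m)<20: continue
        P=np.array([unproj(c,u,z)[:2] for u in m[::max(1,len(m)//800)]])
        (cx,cy),(w,h),a=cv2.minAreaRect((P*1000).astype(np.float32))
        if w<h: w,h,a=h,w,a+90
        out.append((round(q['confidence'],2),[round(cx),round(cy)],[round(w),round(h)],round(a,1),np.round(m.mean(0)).tolist()))
    return out
def goto(p,yaw=None):
    "shift in tool cm to world TCP p and twist to make tool y at world yaw deg"
    s=r.sense();R=np.array(s['ee_rot']);d=R.T@(np.array(p)-s['tcp_pos'])*100
    o=[np.round(d,2).tolist()]
    if yaw is not None:
        cur=np.degrees(np.arctan2(R[1,1],R[0,1]));tw=-(yaw-cur);tw=(tw+90)%180-90
        o.append(round(tw,1));o.append(('j6',round(s['joints'][5],1)))
    return o
E
python3 - <<'E'
from h import *
s=r.sense();print(s)
for c in ('top','side'):
    snap(c,c+'0.png')
    for t in ['cabinet','mouth','shutter_bar','start_top','tray_mid','tray_handle','scoop_grip','dish','cup0_mid','teapot','pitcher','caddy','teapet']:
        print(c,t,[(round(q['confidence'],2),np.round(q['centre'],3).tolist()) for q in r.place_of(c,t)[:6]])
    for t,z in [('tray_mid',.01),('scoop_grip',.025),('dish',.01)]: print(c,t,mask_rect(c,t,z))
E
```

```text
{'time_s': 0.0, 'joints': array([ 8.07646902e+01,  2.20902436e+01,  3.80424741e-01, -2.92666369e-02,
       -6.84107892e+01, -1.48168977e+01]), 'joint_velocities': array([ 0.0654489 , -0.10738841,  0.06505195,  0.00197352, -0.07281873,
       -0.04046859]), 'effort': array([-3.71618062e-04, -3.90667641e+01,  1.87396735e+01,  4.21976522e+00,
        1.08321989e-02, -1.97143290e-04]), 'tcp_pos': array([0.25446376, 0.57019847, 0.22146874]), 'ee_rot': array([[ 9.13097673e-01, -4.07740099e-01, -8.06631907e-04],
       [-4.07740889e-01, -9.13095483e-01, -2.00144890e-03],
       [ 7.95390210e-05,  2.15641514e-03, -9.99997672e-01]]), 'wrist_force': array([-0.07944947,  0.4719387 ,  0.42734738]), 'moment': array([0.04012723, 0.00843139, 0.04522905]), 'gripper_width': 0.9965077045998755}
top cabinet [(0.96, [0.501, 0.244, -0.002])]
top mouth []
top shutter_bar [(0.79, [0.501, 0.13, 0.173])]
top start_top [(0.57, [0.467, -0.429, 0.033]), (0.42, [0.552, 0.306, 0.158])]
top tray_mid [(0.65, [0.491, -0.008, 0.006]), (0.47, [0.69, -0.088, -0.001])]
top tray_handle [(0.86, [0.488, -0.196, 0.026])]
t
[... 1043 characters left out ...]
9])]
side scoop_grip [(0.64, [0.497, -0.026, 0.018])]
side dish [(0.79, [0.694, -0.084, -0.0])]
side cup0_mid [(0.95, [0.587, -0.215, 0.037]), (0.85, [0.604, -0.324, 0.034]), (0.8, [0.709, -0.351, 0.032]), (0.64, [0.472, -0.309, 0.034])]
side teapot [(0.73, [0.816, -0.003, 0.003])]
side pitcher [(0.79, [0.31, -0.359, 0.003])]
side caddy [(0.65, [0.504, 0.242, 0.001]), (0.6, [0.77, 0.192, 0.027])]
side teapet [(0.94, [0.718, -0.249, 0.002])]
side tray_mid [(0.9, [489, -63], [309, 172], 87.6, [229.0, 227.0])]
side scoop_grip [(0.59, [491, -22], [149, 41], 90.2, [229.0, 215.0])]
side dish [(0.68, [694, -86], [208, 80], 87.8, [314.0, 234.0]), (0.41, [515, 336], [475, 266], 89.1, [221.0, 139.0])]
```

```bash
ls pics
```

```text
side0.png
top0.png
```

View pics/top0.png

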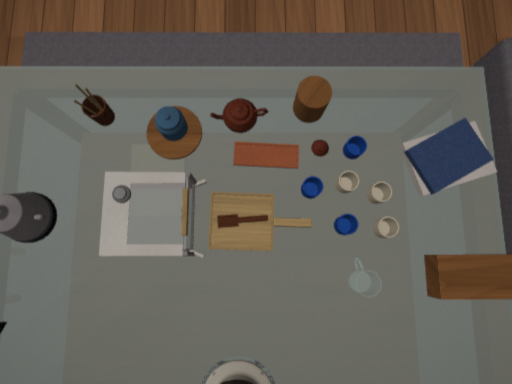

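View pics/side0.png

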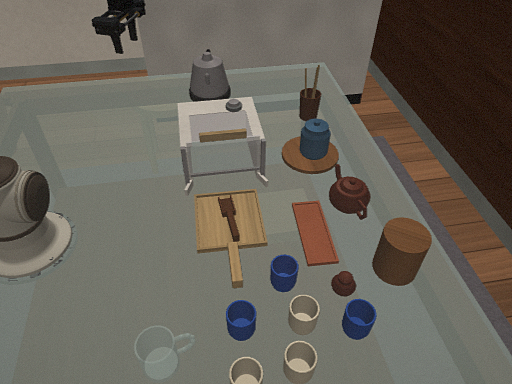

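The top view shows three ivory cups at about (348,181), (381,192) and (388,227), and blue look-alikes at (312,187), (355,147) and (346,224). The scoop is on the tray with its bowl towards the cabinet. Next I'll refine the positions by colour and compute the scoop approach.

```bash
python3 - <<'E'
from h import *
im=cv2.imread('pics/top0.png');
for u in [(348,179),(381,189),(388,225)]: print('ivory',np.round(unproj('top',u,.066),3))
hsv=cv2.cvtColor(im,cv2.COLOR_BGR2HSV)
def ang(m,z):
    P=np.array([unproj('top',u[::-1],z)[:2] for u in np.argwhere(m)])
    print(len(P),P.mean(0).round(3),end=' ');w,v=np.linalg.eigh(np.cov(P.T));a=np.degrees(np.arctan2(v[1,1],v[0,1]));print('ang',a.round(1),P.min(0).round(3),P.max(0).round(3))
roi=np.zeros(im.shape[:2],bool);roi[205:235,214:270]=1
ang(roi&(im.max(2)<95),.028)
d=np.zeros_like(roi);d[135:175,225:305]=1
ang(d&(im[...,2]>1.6*im[...,0])&(im[...,2]>90),.01)
hd=np.zeros_like(roi);hd[190:255,200:320]=1
ang(hd&(im[...,2]>1.25*im[...,0])&(im[...,2]>110),.012)
print(im[222,290],im[155,265],im[220,228])
print(goto([.498,-.026,.16],0))
E
```

```text
ivory [ 0.603 -0.318  0.066]
ivory [ 0.573 -0.411  0.066]
ivory [ 0.469 -0.425  0.066]
408 [0.49  0.001] ang 94.4 [ 0.469 -0.084] [0.506 0.06 ]Traceback (most recent call last):
  File "<stdin>", line 11, in <module>
  File "<stdin>", line 6, in ang
  File "h.py", line 11, in unproj
    k=r.calibration(c);K=np.array(k['camera_matrix']);T=np.array(k['world_from_camera'])
ValueError: time passes only in moves, steps and waits
```

```bash
sed -i 's/^def snap/_c={}\ndef cal(c):\n    if c=="wrist": return r.calibration(c)\n    if c not in _c: _c[c]=r.calibration(c)\n    return _c[c]\ndef snap/; s/k=r.calibration(c)/k=cal(c)/' h.py
sed -i 's/P=np.array(\[unproj(c,u,z)\[:2\] for u in m\[.*$/P=unprojs(c,m,z)[:,:2]/' h.py
cat >> h.py <<'E'
def unprojs(c,uv,z):
    k=cal(c);K=np.array(k['camera_matrix']);T=np.array(k['world_from_camera'])
    d=(np.c_[np.array(uv,float),np.ones(len(uv))]@np.linalg.inv(K).T*[1,-1,-1])@T[:3,:3].T
    return T[:3,3]+d*((z-T[2,3])/d[:,2])[:,None]
E
python3 - <<'E'
from h import *
im=cv2.imread('pics/top0.png')
def ang(n,m,z):
    P=unprojs('top',np.argwhere(m)[:,::-1],z)[:,:2]
    (cx,cy),wh,a=cv2.minAreaRect((P*1000).astype(np.float32));w,v=np.linalg.eigh(np.cov(P.T));print(n,len(P),P.mean(0).round(3),'pca',np.degrees(np.arctan2(v[1,1],v[0,1])).round(1),'rect',round(cx),round(cy),np.round(wh),round(a,1),P.min(0).round(3),P.max(0).round(3))
def roi(a,b,c,d):
    z=np.zeros(im.shape[:2],bool);z[a:b,c:d]=1;return z
B,R=im[...,0].astype(int),im[...,2].astype(int)
ang('dish',roi(135,175,225,305)&(R>1.6*B)&(R>90),.01)
ang('tray+h',roi(190,255,200,320)&(R>1.25*B)&(R>110),.012)
ang('tray',roi(188,256,200,274)&(R>1.25*B),.012)
ang('handle',roi(190,255,276,320)&(R>1.25*B)&(R>110),.03)
ang('cab',roi(165,262,95,195)&(im.min(2)>130),.135)
print(goto([.498,-.026,.16],4.4))
E
```

```text
dish 1513 [ 0.692 -0.084] pca 86.7 rect 691 -83 [199.  75.] 87.0 [ 0.652 -0.183] [0.732 0.018]
tray+h 3601 [ 0.486 -0.023] pca 88.4 rect 486 -63 [304. 173.] 87.8 [ 0.399 -0.216] [0.578 0.09 ]
tray 3739 [ 0.487 -0.007] pca 88.0 rect 488 -8 [192. 173.] 87.8 [ 0.399 -0.104] [0.578 0.09 ]
handle 307 [ 0.483 -0.162] pca 88.0 rect 483 -161 [103.  25.] 87.9 [ 0.47  -0.213] [ 0.497 -0.11 ]
cab 3237 [0.492 0.281] pca 178.1 rect 499 250 [215. 220.] 89.8 [0.389 0.142] [0.61  0.358]
[[46.54, 44.58, 6.26], np.float64(61.5), ('j6', np.float64(-14.8))]
```

carry_out(
  steps=[
    [[46.54,44.58,-2],61.5],
    [[46.54,44.58,-2],61.5],
    [[46.54,44.58,-2],61.5],
    [[46.54,44.58,-2],61.5],
    [[46.54,44.58,-2],61.5],
    [[46.54,44.58,-2],61.5],
    [[46.54,44.58,-2],61.5],
    [[46.54,44.58,-2],61.5],
    [[46.54,44.58,-2],61.5],
    [[46.54,44.58,-2],61.5],
    [[46.54,44.58,-2],61.5],
    [[46.54,44.58,-2],61.5],
    [[46.54,44.58,-2],61.5],
    [[46.54,44.58,6],61.5],
    [[46.54,44.58,6],61.5],
    [[46.54,44.58,6],61.5],
  ],
  gripper=1,
)

```text
time_s: 3.3
tcp_pos: [0.4948, -0.0272, 0.1586]
ee_rot: [[0.075, -0.997, -0.01], [-0.997, -0.075, -0.002], [0.001, 0.01, -1.0]]
wrist_force: [-1.0, 0.1, 0.9]
gripper_width: 0.997
```

```bash
python3 - <<'E'
from h import *
s=r.sense();print(s['time_s'],s['tcp_pos'],s['joints'].round(1))
snap('wrist','w1.png')
print([(q['confidence'],np.round(q['centre'],3)) for q in r.place_of('wrist','scoop_grip')],mask_rect('wrist','scoop_grip',.028))
print(goto([.498,-.024,.009],4.4))
E
```

```text
3.3 [ 0.4947801  -0.02722997  0.1585571 ] [ 15.6  13.2 -22.3  -0.1 -55.  -11.2]
[(0.71, array([ 0.489, -0.027,  0.018]))] [(0.77, [499, -12], [148, 36], 94.2, [250.0, 207.0])]
[[-0.19, 0.18, 15.53], np.float64(0.1), ('j6', np.float64(-11.2))]
```

View pics/w1.png

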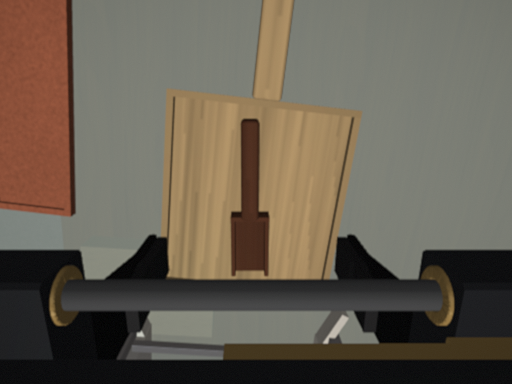

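The wrist view shows the scoop handle centred at column 250 and aligned with the fingers. Descend and grip.

carry_out(
  steps=[
    [[-0.25,-0.25,5],0],
    [[-0.25,-0.25,10],0],
    [[-0.25,-0.25,13],0],
    [[-0.25,-0.25,15],0],
    [[-0.25,-0.25,15],0],
    [[-0.25,-0.25,15],0],
  ],
)

```text
time_s: 4.05
tcp_pos: [0.5041, -0.0223, 0.0161]
ee_rot: [[0.08, -0.997, 0.007], [-0.997, -0.08, 0.0], [0.0, -0.007, -1.0]]
wrist_force: [-0.7, 0.6, 1.0]
gripper_width: 1.006
```

carry_out(
  steps=[
    [[0,0,0],0],
    [[0,0,0],0],
    [[0,0,0],0],
    [[0,0,0],0],
    [[0,0,0],0],
    [[0,0,0],0],
    [[0,0,0],0],
    [[0,0,0],0],
  ],
  gripper=-1,
)

```text
time_s: 4.85
tcp_pos: [0.5039, -0.0224, 0.016]
ee_rot: [[0.08, -0.997, 0.006], [-0.997, -0.08, 0.0], [0.0, -0.006, -1.0]]
wrist_force: [-0.5, 0.1, 0.3]
gripper_width: 0.356
```

```bash
python3 - <<'E'
from h import *
s=r.sense();print(s['tcp_pos'],s['gripper_width'])
print(goto([.692,-.094,.12],-3))
E
```

```text
[ 0.50392603 -0.02237084  0.01600553] 0.35585703651096917
[[8.65, -18.24, -10.28], np.float64(7.6), ('j6', np.float64(-11.5))]
```

carry_out(
  steps=[
    [[0,0.5,0.7],0],
    [[0,0.5,0.7],0],
    [[0,0.5,0.7],0],
    [[0,0.5,0.7],0],
    [[0,0.5,0.7],0],
    [[0,0.5,0.7],0],
  ],
  gripper=-1,
)

```text
time_s: 5.45
tcp_pos: [0.4991, -0.0227, 0.009]
ee_rot: [[0.08, -0.997, 0.006], [-0.997, -0.08, 0.0], [0.0, -0.006, -1.0]]
wrist_force: [-0.3, 0.1, 0.3]
gripper_width: 0.185
```

carry_out(
  steps=[
    [[0,0,-3],0],
    [[0,0,-7],0],
    [[3,-5,-9],4],
    [[6,-12,-9],7.6],
    [[8.65,-18.7,-9],7.6],
    [[8.65,-18.7,-9],7.6],
    [[8.65,-18.7,-9],7.6],
    [[8.65,-18.7,-9],7.6],
    [[8.65,-18.7,-9],7.6],
  ],
)

```text
time_s: 6.35
tcp_pos: [0.6904, -0.0937, 0.0995]
ee_rot: [[-0.053, -0.999, 0.004], [-0.999, 0.053, 0.001], [-0.001, -0.004, -1.0]]
wrist_force: [-0.8, 0.2, -0.6]
gripper_width: 0.182
```

```bash
python3 - <<'E'
from h import *
s=r.sense();print(s['time_s'],s['tcp_pos'],s['gripper_width'],s['wrist_force'])
snap('wrist','w2.png')
for z in(.125,.115):print(z,mask_rect('wrist','scoop_grip',z))
print(mask_rect('wrist','dish',.01))
print(goto([.692,-.094,.011],-3))
E
```

```text
6.35 [ 0.69036528 -0.09369221  0.09949717] 0.18180930555947167 [-0.82511529  0.22687384 -0.58122835]
0.125 [(0.72, [689, -109], [100, 31], 87.3, [252.0, 231.0])]
0.115 [(0.72, [689, -104], [108, 34], 87.4, [252.0, 231.0])]
[(0.93, [693, -115], [139, 76], 87.4, [245.0, 149.0]), (0.43, [717, -229], [42, 10], 177.0, [201.0, 7.0])]
[[0.07, -0.05, 9.0], np.float64(0.0), ('j6', np.float64(-8.5))]
```

View pics/w2.png

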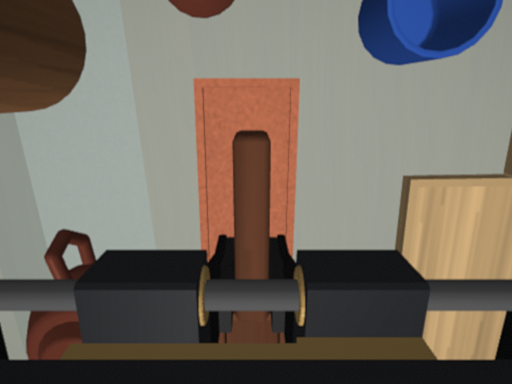

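The held scoop (columns 235–270) is centred on the dish (columns 195–300) and parallel to it. Lower and release.

carry_out(
  steps=[
    [[0,-0.2,4],0],
    [[0,-0.2,7],0],
    [[0,-0.2,8.5],0],
    [[0,-0.2,9],0],
    [[0,-0.2,9.05],0],
    [[0,-0.2,9.05],0],
  ],
)

```text
time_s: 7.15
tcp_pos: [0.6947, -0.0934, 0.0122]
ee_rot: [[-0.051, -0.999, 0.009], [-0.999, 0.051, 0.0], [-0.001, -0.009, -1.0]]
wrist_force: [-0.4, 0.6, -0.3]
gripper_width: 0.179
```

carry_out(
  steps=[
    [[0,0,0],0],
    [[0,0,0],0],
    [[0,0,0],0],
    [[0,0,0],0],
    [[0,0,-3],0],
    [[0,0,-7],0],
    [[0,0,-12],0],
    [[0,0,-16],0],
    [[0,0,-16],0],
  ],
  gripper=0,
)

```text
time_s: 8.05
tcp_pos: [0.6971, -0.0938, 0.181]
ee_rot: [[-0.05, -0.998, 0.025], [-0.999, 0.05, -0.001], [-0.0, -0.025, -1.0]]
wrist_force: [-0.3, 0.8, 0.1]
gripper_width: 0.501
```

```bash
python3 - <<'E'
from h import *
s=r.sense();print(s['time_s'],s['tcp_pos'],s['gripper_width'],s['wrist_force'])
snap('wrist')
print(mask_rect('wrist','scoop_grip',.028),[(q['confidence'],np.round(q['centre'],3)) for q in r.place_of('wrist','scoop_grip')])
im=snap('top','top2.png')
print([(q['confidence'],np.round(q['centre'],3)) for q in r.place_of('top','cup0_mid')])
hsv=cv2.cvtColor(np.ascontiguousarray(im),cv2.COLOR_RGB2HSV)
m=((im.min(2)>110)&(im[...,0]>im[...,2].astype(int)+15)).astype(np.uint8);m[:, :330]=0;m[:,410:]=0
n,l,st,ce=cv2.connectedComponentsWithStats(m)
for i in range(1,n):
    if st[i,4]>30:print(st[i],unproj('top',ce[i],.066).round(3))
E
```

```text
8.05 [ 0.69710323 -0.09383528  0.18104131] 0.5007698606632848 [-0.27517085  0.83059783  0.13675166]
[(0.68, [689, -86], [143, 35], 88.3, [258.0, 198.0]), (0.48, [520, -62], [292, 131], 99.3, [460.0, 180.0])] [(0.59, array([ 0.689, -0.097,  0.02 ])), (0.22, array([ 0.482, -0.204,  0.019]))]
[(0.81, array([ 0.477, -0.314,  0.032])), (0.71, array([ 0.6  , -0.322,  0.036])), (0.65, array([ 0.584, -0.216,  0.029]))]
[339 170  21  21 195] [ 0.596 -0.315  0.066]
[372 181  20  21 173] [ 0.564 -0.407  0.066]
[378 216  21  22 193] [ 0.465 -0.419  0.066]
```

carry_out(
  steps=[
    [[5,3,0],-1],
    [[10,6,0],-3],
    [[15.5,9,0],-3],
    [[15.5,9,0],-3],
    [[15.5,9,0],-3],
    [[15.5,9,0],-3],
  ],
  gripper=1,
)

```text
time_s: 8.9
tcp_pos: [0.5935, -0.2441, 0.1682]
ee_rot: [[-0.0, -1.0, 0.003], [-1.0, 0.0, 0.001], [-0.001, -0.003, -1.0]]
wrist_force: [-0.1, 0.9, 0.3]
gripper_width: 0.951
```

```bash
cat >> h.py <<'E'
def ivory(name=None,zrim=.066,c='wrist',amin=300):
    "ivory cups: centre of the rim ellipse on plane zrim"
    k=cal(c);im=snap(c,name).astype(int);R,G,B=im[...,0],im[...,1],im[...,2]
    hsv=cv2.cvtColor(im.astype(np.uint8),cv2.COLOR_RGB2HSV)
    m=((R>B+12)&(im.min(2)>75)&(hsv[...,1]<90)).astype(np.uint8)
    m=cv2.morphologyEx(m,cv2.MORPH_OPEN,np.ones((5,5)))
    n,l,st,ce=cv2.connectedComponentsWithStats(m)
    out=[]
    for i in range(1,n):
        if st[i,4]>amin: out.append((st[i].tolist(),unproj(c,ce[i],zrim).round(3)))
    return out
E
python3 - <<'E'
from h import *
s=r.sense();print(s['time_s'],s['tcp_pos'],s['ee_rot'].round(3))
for o in ivory('w3.png'):print(o)
for q in r.cut_out('wrist','cup0_mid'):
    m=np.argwhere(q['pixels']);print(q['confidence'],m.min(0),m.max(0),len(m))
print([(q['confidence'],np.round(q['centre'],3)) for q in r.place_of('wrist','cup0_mid')])
for p in [(.601,-.321,.066),(.57,-.41,.066)]:print(proj('wrist',p))
E
```

```text
8.9 [ 0.59351563 -0.24405927  0.16821822] [[-0.    -1.     0.003]
 [-1.     0.     0.001]
 [-0.001 -0.003 -1.   ]]
([253, 0, 57, 19, 781], array([ 0.574, -0.381,  0.066]))
([201, 56, 81, 84, 5315], array([ 0.601, -0.321,  0.066]))
0.96 [ 70 351] [150 448] 6163
0.83 [12 52] [ 99 153] 6951
0.67 [ 56 201] [138 281] 5242
0.64 [181 226] [262 298] 4611
[(0.96, array([ 0.588, -0.218,  0.035])), (0.83, array([ 0.604, -0.32 ,  0.032])), (0.82, array([ 0.71 , -0.35 ,  0.033])), (0.82, array([ 0.474, -0.312,  0.032]))]
[242.87077767  95.98203845]
[288.7782883  -43.11761504]
```

View pics/w3.png

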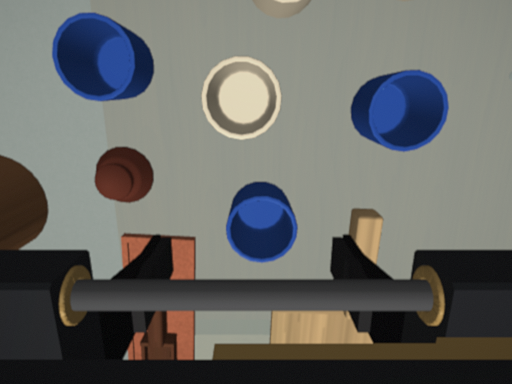

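The ivory cup A shows as a clean circle at (241,98), which gives (0.601,-0.321). The blue cups around it are clear of the fingers. Going in.

carry_out(
  steps=[
    [[4,-0.4,0],0],
    [[7.7,-0.75,0],0],
    [[7.7,-0.75,3],0],
    [[7.7,-0.75,7],0],
    [[7.7,-0.75,10],0],
    [[7.7,-0.75,12],0],
    [[7.7,-0.75,13],0],
    [[7.7,-0.75,13.5],0],
    [[7.7,-0.75,13.9],0],
    [[7.7,-0.75,13.9],0],
    [[7.7,-0.75,13.9],0],
  ],
  gripper=1,
)

```text
time_s: 10.15
tcp_pos: [0.6038, -0.3196, 0.0309]
ee_rot: [[0.003, -1.0, 0.007], [-1.0, -0.003, -0.0], [0.0, -0.007, -1.0]]
wrist_force: [0.7, 0.8, 0.4]
gripper_width: 0.998
```

carry_out(
  steps=[
    [[0.1,0.3,0.4],0],
    [[0.1,0.3,0.4],0],
    [[0.1,0.3,0.4],0],
  ],
)

```text
time_s: 10.45
tcp_pos: [0.6007, -0.3208, 0.0271]
ee_rot: [[0.003, -1.0, 0.007], [-1.0, -0.003, -0.0], [0.0, -0.007, -1.0]]
wrist_force: [0.2, 0.5, 0.1]
gripper_width: 1.0
```

carry_out(
  steps=[
    [[0,0,0],0],
    [[0,0,0],0],
    [[0,0,0],0],
    [[0,0,0],0],
    [[0,0,0],0],
    [[0,0,0],0],
    [[0,0,0],0],
    [[0,0,0],0],
    [[0,0,-1],0],
    [[0,0,-4],0],
    [[0,0,-8],0],
    [[0,0,-8],0],
  ],
  gripper=-1,
)

```text
time_s: 11.65
tcp_pos: [0.6038, -0.3225, 0.1147]
ee_rot: [[0.004, -1.0, 0.018], [-1.0, -0.004, -0.006], [0.006, -0.018, -1.0]]
wrist_force: [0.8, -0.3, -0.2]
gripper_width: 0.677
```

```bash
python3 - <<'E'
from h import *
s=r.sense();print(s['time_s'],s['tcp_pos'],s['ee_rot'].round(3),s['gripper_width'],s['wrist_force'],s['joints'].round(0))
c=np.array([.489,-.008]);a=np.radians(87.9);X=np.array([np.cos(a),np.sin(a)]);Y=np.array([-X[1],X[0]])
for t in [(50,-20),(0,40),(-50,-20)]:
    p=c+X*t[0]/1e3+Y*t[1]/1e3;print(t,p.round(3),goto([*p,s['tcp_pos'][2]],-2))
print(mask_rect('top','tray_mid',.012)) if 0 else None
E
```

```text
11.65 [ 0.60375171 -0.32254808  0.11471753] [[ 0.004 -1.     0.018]
 [-1.    -0.004 -0.006]
 [ 0.006 -0.018 -1.   ]] 0.6772725552664454 [ 0.80213296 -0.26407274 -0.20328748] [-15.  32.   1.   0. -58.  15.]
(50, -20) [0.511 0.041] [[-36.41, 9.15, -0.38], np.float64(2.2), ('j6', np.float64(14.8))]
(0, 40) [ 0.449 -0.007] [[-31.66, 15.34, -0.46], np.float64(2.2), ('j6', np.float64(14.8))]
(-50, -20) [ 0.507 -0.059] [[-26.42, 9.55, -0.33], np.float64(2.2), ('j6', np.float64(14.8))]
```

carry_out(
  steps=[
    [[-2,0.5,-2],0],
    [[-6,1.5,-3],1],
    [[-10,2.5,-3],2.2],
    [[-14,3.5,-3],2.2],
    [[-18,4.5,-3],2.2],
    [[-22,5.5,-3],2.2],
    [[-26,6.5,-3],2.2],
    [[-30,7.5,-3],2.2],
    [[-34,8.5,-3],2.2],
    [[-36.4,9.1,-2],2.2],
    [[-36.4,9.1,0],2.2],
    [[-36.4,9.1,0],2.2],
    [[-36.4,9.1,0],2.2],
  ],
)

```text
time_s: 12.95
tcp_pos: [0.5113, 0.0408, 0.1112]
ee_rot: [[-0.034, -0.999, 0.018], [-0.999, 0.034, -0.006], [0.006, -0.018, -1.0]]
wrist_force: [-0.0, 0.5, -0.7]
gripper_width: 0.674
```

```bash
python3 - <<'E'
from h import *
s=r.sense();print(s['time_s'],s['tcp_pos'],s['ee_rot'].round(3),s['gripper_width'],s['wrist_force'])
print(goto([.511,.041,.035],-2))
snap('wrist','w4.png');print(mask_rect('wrist','tray_mid',.012))
E
```

```text
12.95 [0.51125435 0.04080545 0.11123542] [[-0.034 -0.999  0.018]
 [-0.999  0.034 -0.006]
 [ 0.006 -0.018 -1.   ]] 0.6741408545911457 [-0.02159203  0.54821038 -0.67907356]
[[-0.06, 0.16, 7.62], np.float64(0.0), ('j6', np.float64(-25.8))]
[(0.57, [490, -6], [188, 172], 87.8, [284.0, 109.0]), (0.54, [524, 165], [171, 41], 4.6, [250.0, 335.0])]
```

View pics/w4.png

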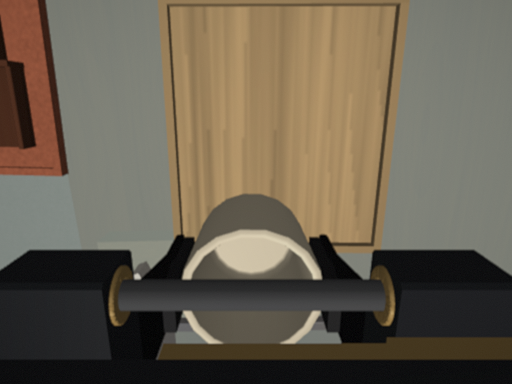

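The cup hangs upright over the tray, with the tray at (0.490,-0.006) and 87.8°. Lowering.

carry_out(
  steps=[
    [[0,0.2,3],0],
    [[0,0.2,5],0],
    [[0,0.2,6.5],0],
    [[0,0.2,7.2],0],
    [[0,0.2,7.5],0],
    [[0,0.2,7.6],0],
    [[0,0.2,7.7],0],
    [[0,0.2,7.7],0],
  ],
)

```text
time_s: 13.85
tcp_pos: [0.512, 0.0405, 0.0355]
ee_rot: [[-0.035, -0.999, 0.021], [-0.999, 0.035, -0.005], [0.004, -0.021, -1.0]]
wrist_force: [0.4, 0.1, -0.4]
gripper_width: 0.675
```

carry_out(
  steps=[
    [[0,0.1,0.2],0],
    [[0,0.1,0.25],0],
    [[0,0.1,0.25],0],
  ],
)

```text
time_s: 14.15
tcp_pos: [0.5112, 0.0406, 0.0334]
ee_rot: [[-0.035, -0.999, 0.022], [-0.999, 0.035, -0.005], [0.004, -0.022, -1.0]]
wrist_force: [-0.8, 0.3, 2.4]
gripper_width: 0.677
```

carry_out(
  steps=[
    [[0,0,0],0],
    [[0,0,0],0],
    [[0,0,0],0],
    [[0,0,0],0],
    [[0,0,-1],0],
    [[0,0,-3],0],
    [[0,0,-7],0],
    [[0,0,-12],0],
    [[0,0,-12],0],
  ],
  gripper=1,
)

```text
time_s: 15.05
tcp_pos: [0.5133, 0.0425, 0.1612]
ee_rot: [[-0.033, -0.999, 0.037], [-0.999, 0.033, -0.001], [-0.0, -0.037, -0.999]]
wrist_force: [0.8, 0.9, 0.4]
gripper_width: 1.001
```

```bash
python3 - <<'E'
from h import *
s=r.sense();print(s['time_s'],s['tcp_pos'],s['gripper_width'],s['wrist_force'],s['ee_rot'].round(3))
print(goto([.57,-.335,.17],0))
E
```

```text
15.05 [0.51329551 0.04247061 0.16124979] 1.0014032599378442 [0.8159822  0.91237073 0.40912678] [[-0.033 -0.999  0.037]
 [-0.999  0.033 -0.001]
 [-0.    -0.037 -0.999]]
[[37.54, -6.94, -0.63], np.float64(-1.9), ('j6', np.float64(-25.9))]
```

carry_out(
  steps=[
    [[5,-1,-0.6],0],
    [[10,-2,-0.6],0],
    [[15,-3,-0.6],0],
    [[20,-4,-0.6],0],
    [[25,-5,-0.6],0],
    [[30,-6,-0.6],0],
    [[34,-6.5,-0.6],-1],
    [[37.5,-6.9,-0.6],-2],
    [[37.5,-6.9,-0.6],-2],
    [[37.5,-6.9,-0.6],-2],
    [[37.5,-6.9,-0.6],-2],
  ],
)

```text
time_s: 16.15
tcp_pos: [0.5694, -0.3336, 0.1698]
ee_rot: [[0.003, -0.999, 0.037], [-1.0, -0.003, -0.0], [0.001, -0.037, -0.999]]
wrist_force: [-0.5, -0.2, -0.3]
gripper_width: 0.997
```

```bash
python3 - <<'E'
from h import *
s=r.sense();print(s['time_s'],s['tcp_pos'],s['ee_rot'].round(3))
for o in ivory('w5.png'):print(o)
print(goto([.57,-.41,.027],0))
E
```

```text
16.15 [ 0.56942995 -0.33364608  0.16976781] [[ 0.003 -0.999  0.037]
 [-1.    -0.003 -0.   ]
 [ 0.001 -0.037 -0.999]]
([342, 31, 99, 88, 6114], array([ 0.471, -0.427,  0.066]))
([217, 50, 81, 85, 5249], array([ 0.568, -0.415,  0.066]))
[[7.66, 0.52, 14.29], np.float64(0.2), ('j6', np.float64(17.1))]
```

carry_out(
  steps=[
    [[4,0,0],0],
    [[8.1,0,0],0],
    [[8.1,0.2,3],0],
    [[8.1,0.4,7],0],
    [[8.1,0.5,10],0],
    [[8.1,0.6,12],0],
    [[8.1,0.7,13],0],
    [[8.1,0.7,13.7],0],
    [[8.1,0.7,14.3],0],
    [[8.1,0.7,14.3],0],
    [[8.1,0.7,14.3],0],
  ],
)

```text
time_s: 17.3
tcp_pos: [0.5688, -0.4146, 0.0279]
ee_rot: [[0.004, -0.999, 0.039], [-1.0, -0.004, -0.001], [0.002, -0.039, -0.999]]
wrist_force: [0.1, -0.4, -0.8]
gripper_width: 1.001
```

carry_out(
  steps=[
    [[0,0,0],0],
    [[0,0,0],0],
    [[0,0,0],0],
    [[0,0,0],0],
    [[0,0,0],0],
    [[0,0,0],0],
    [[0,0,0],0],
    [[0,0,0],0],
    [[0,0,-1],0],
    [[0,0,-4],0],
    [[0,0,-8],0],
    [[0,0,-11],0],
    [[0,0,-11],0],
  ],
  gripper=-1,
)

```text
time_s: 18.6
tcp_pos: [0.5665, -0.416, 0.1441]
ee_rot: [[0.004, -0.999, 0.047], [-1.0, -0.004, -0.007], [0.007, -0.047, -0.999]]
wrist_force: [0.6, -0.2, -0.7]
gripper_width: 0.675
```

```bash
python3 - <<'E'
from h import *
s=r.sense();print(s['time_s'],s['tcp_pos'],s['ee_rot'].round(3),s['gripper_width'],s['wrist_force'])
print(goto([.450,-.007,.125],-2))
E
```

```text
18.6 [ 0.56648605 -0.41595889  0.14409298] [[ 0.004 -0.999  0.047]
 [-1.    -0.004 -0.007]
 [ 0.007 -0.047 -0.999]] 0.6751315812686016 [ 0.5658257  -0.21986177 -0.70646376]
[[-40.96, 11.54, 1.09], np.float64(2.3), ('j6', np.float64(24.1))]
```

carry_out(
  steps=[
    [[-2,0.5,0],0],
    [[-6,1.7,0],1],
    [[-10,2.8,0],2],
    [[-14,4,0],2.3],
    [[-18,5.1,0],2.3],
    [[-22,6.2,0],2.3],
    [[-26,7.3,0],2.3],
    [[-30,8.4,0],2.3],
    [[-34,9.5,0],2.3],
    [[-38,10.7,0.5],2.3],
    [[-41,11.5,1],2.3],
    [[-41,11.5,1],2.3],
    [[-41,11.5,1],2.3],
  ],
)

```text
time_s: 19.9
tcp_pos: [0.4495, -0.0063, 0.1256]
ee_rot: [[-0.034, -0.998, 0.045], [-0.999, 0.034, -0.007], [0.005, -0.045, -0.999]]
wrist_force: [0.2, -0.8, -0.7]
gripper_width: 0.676
```

```bash
python3 - <<'E'
from h import *
s=r.sense();print(s['time_s'],s['tcp_pos'],s['ee_rot'].round(3),s['gripper_width'],s['wrist_force'])
print(goto([.450,-.007,.036],-2))
E
```

```text
19.9 [ 0.44953515 -0.0062533   0.12560742] [[-0.034 -0.998  0.045]
 [-0.999  0.034 -0.007]
 [ 0.005 -0.045 -0.999]] 0.6758848789491314 [ 0.23637588 -0.76061055 -0.70449633]
[[0.03, 0.36, 8.95], np.float64(0.0), ('j6', np.float64(-24.2))]
```

carry_out(
  steps=[
    [[0,0.2,3],0],
    [[0,0.3,6],0],
    [[0,0.35,7.7],0],
    [[0,0.4,8.5],0],
    [[0,0.4,8.9],0],
    [[0,0.4,9],0],
    [[0,0.4,9],0],
    [[0,0.4,9],0],
  ],
)

```text
time_s: 20.7
tcp_pos: [0.4502, -0.0066, 0.0363]
ee_rot: [[-0.034, -0.998, 0.047], [-0.999, 0.034, -0.006], [0.005, -0.047, -0.999]]
wrist_force: [0.4, 0.7, -1.2]
gripper_width: 0.673
```

carry_out(
  steps=[
    [[0,0,0.1],0],
    [[0,0,0.2],0],
    [[0,0,0.2],0],
  ],
)

```text
time_s: 21.0
tcp_pos: [0.4506, -0.0065, 0.0345]
ee_rot: [[-0.034, -0.998, 0.048], [-0.999, 0.034, -0.006], [0.004, -0.048, -0.999]]
wrist_force: [0.0, 0.1, -0.9]
gripper_width: 0.675
```

carry_out(
  steps=[
    [[0,0,0],0],
    [[0,0,0],0],
    [[0,0,0],0],
    [[0,0,0],0],
    [[0,-0.05,-1],0],
    [[0,-0.15,-3],0],
    [[0,-0.3,-7],0],
    [[0,-0.6,-13],0],
    [[0,-0.6,-13],0],
  ],
  gripper=1,
)

```text
time_s: 21.9
tcp_pos: [0.4539, -0.0051, 0.1711]
ee_rot: [[-0.033, -0.998, 0.06], [-0.999, 0.033, -0.003], [0.001, -0.06, -0.998]]
wrist_force: [1.1, -0.2, 0.5]
gripper_width: 0.998
```

```bash
python3 - <<'E'
from h import *
s=r.sense();print(s['time_s'],s['tcp_pos'],s['gripper_width'],s['wrist_force'],s['ee_rot'].round(3))
print(goto([.47,-.345,.17],0))
E
```

```text
21.9 [ 0.45391823 -0.00507123  0.17108397] 0.9978136514697553 [ 1.05911368 -0.15585762  0.49188922] [[-0.033 -0.998  0.06 ]
 [-0.999  0.033 -0.003]
 [ 0.001 -0.06  -0.998]]
[[33.92, -2.7, 0.31], np.float64(-1.9), ('j6', np.float64(-24.0))]
```

carry_out(
  steps=[
    [[5,-0.4,-2],0],
    [[10,-0.8,-5],0],
    [[15,-1.2,-8],0],
    [[20,-1.6,-10],0],
    [[25,-2,-10],-1],
    [[30,-2.4,-10],-2],
    [[33.9,-2.7,-10],-2],
    [[33.9,-2.7,-10],-2],
    [[33.9,-2.7,-10],-2],
    [[33.9,-2.7,-5],-2],
    [[33.9,-2.7,0],-2],
  ],
)

```text
time_s: 23.0
tcp_pos: [0.4706, -0.3439, 0.174]
ee_rot: [[0.003, -0.998, 0.065], [-1.0, -0.003, -0.004], [0.005, -0.065, -0.998]]
wrist_force: [0.6, -0.3, -1.0]
gripper_width: 1.003
```

carry_out(
  steps=[
    [[0,0,0],0],
    [[0,0,0],0],
    [[0,0,0],0],
  ],
)

```text
time_s: 23.3
tcp_pos: [0.4725, -0.3441, 0.1775]
ee_rot: [[0.005, -0.998, 0.07], [-1.0, -0.005, -0.008], [0.008, -0.07, -0.998]]
wrist_force: [0.6, -0.3, 1.0]
gripper_width: 1.002
```

```bash
python3 - <<'E'
from h import *
s=r.sense();print(s['time_s'],s['tcp_pos'],s['ee_rot'].round(3))
for o in ivory('w6.png'):print(o)
print(goto([.47,-.424,.029],0))
E
```

```text
23.3 [ 0.47253812 -0.34410049  0.17750493] [[ 0.005 -0.998  0.07 ]
 [-1.    -0.005 -0.008]
 [ 0.008 -0.07  -0.998]]
([230, 50, 79, 82, 4596], array([ 0.466, -0.429,  0.066]))
[[7.86, 1.34, 14.86], np.float64(0.3), ('j6', np.float64(21.7))]
```

carry_out(
  steps=[
    [[2,-3,0],0],
    [[4,-6,0],0],
    [[6,-9,0],0],
    [[7,-10,0],0],
    [[7,-10,0],0],
    [[7,-10,0],0],
    [[7,-10,0],0],
    [[7,-10,0],0],
  ],
)

```text
time_s: 24.15
tcp_pos: [0.5721, -0.4133, 0.1862]
ee_rot: [[0.004, -0.997, 0.071], [-1.0, -0.005, -0.008], [0.008, -0.071, -0.997]]
wrist_force: [0.5, -0.3, 0.3]
gripper_width: 0.997
```

carry_out(
  steps=[
    [[-3,4,0],0],
    [[-6,8,0],0],
    [[-8,12,0],0],
  ],
)

```text
time_s: 24.45
tcp_pos: [0.4502, -0.3322, 0.1769]
ee_rot: [[0.005, -0.997, 0.071], [-1.0, -0.006, -0.007], [0.008, -0.071, -0.997]]
wrist_force: [1.4, -0.4, 0.6]
gripper_width: 1.002
```

carry_out(
  steps=[
    [[0,0,0],0],
    [[0,0,0],0],
    [[0,0,0],0],
    [[0,0,0],0],
  ],
)

```text
time_s: 24.85
tcp_pos: [0.4516, -0.3328, 0.1773]
ee_rot: [[0.006, -0.997, 0.073], [-1.0, -0.006, -0.008], [0.009, -0.072, -0.997]]
wrist_force: [-0.3, -0.4, -0.5]
gripper_width: 0.997
```

carry_out(
  steps=[
    [[0,0,4],0],
    [[0,0,8],0],
  ],
)

```text
time_s: 25.05
tcp_pos: [0.4598, -0.3345, 0.0979]
ee_rot: [[0.005, -0.997, 0.077], [-1.0, -0.006, -0.01], [0.011, -0.077, -0.997]]
wrist_force: [-0.1, -1.0, -0.6]
gripper_width: 0.995
```

carry_out(
  steps=[
    [[0,0,-2],0],
    [[0,0,-4],0],
    [[0,0,-6],0],
    [[0,0,-8],0],
    [[0,0,-8],0],
    [[0,0,-8],0],
    [[0,0,-8],0],
    [[0,0,-8],0],
  ],
)

```text
time_s: 25.85
tcp_pos: [0.4532, -0.3335, 0.1763]
ee_rot: [[0.005, -0.997, 0.075], [-1.0, -0.006, -0.009], [0.01, -0.075, -0.997]]
wrist_force: [0.3, -0.6, 0.3]
gripper_width: 1.001
```

carry_out(
  steps=[
    [[0,0,-4],0],
    [[0,0,-8],0],
  ],
)

```text
time_s: 26.05
tcp_pos: [0.4463, -0.3324, 0.2548]
ee_rot: [[0.005, -0.998, 0.07], [-1.0, -0.006, -0.007], [0.008, -0.07, -0.998]]
wrist_force: [0.9, -0.8, 0.9]
gripper_width: 0.996
```

carry_out(
  steps=[
    [[-4,0,0],0],
    [[-8,0,0],0],
  ],
)

```text
time_s: 26.25
tcp_pos: [0.4461, -0.2522, 0.2545]
ee_rot: [[0.002, -0.997, 0.071], [-1.0, -0.003, -0.007], [0.007, -0.071, -0.997]]
wrist_force: [0.1, 0.9, -0.8]
gripper_width: 0.999
```

carry_out(
  steps=[
    [[4,0,0],0],
    [[8,0,0],0],
  ],
)

```text
time_s: 26.45
tcp_pos: [0.4478, -0.3296, 0.2552]
ee_rot: [[0.011, -0.997, 0.071], [-1.0, -0.011, -0.007], [0.008, -0.071, -0.997]]
wrist_force: [1.0, -0.2, 0.4]
gripper_width: 1.0
```

carry_out(
  steps=[
    [[0,-4,0],0],
    [[0,-8,0],0],
  ],
)

```text
time_s: 26.65
tcp_pos: [0.5278, -0.3298, 0.2604]
ee_rot: [[0.008, -0.997, 0.07], [-1.0, -0.009, -0.007], [0.007, -0.07, -0.997]]
wrist_force: [0.5, -0.1, 1.1]
gripper_width: 0.998
```

carry_out(
  steps=[
    [[0,0,2],0],
    [[0,0,4],0],
    [[0,0,6],0],
    [[0,0,8],0],
    [[0,0,10],0],
    [[0,0,10],0],
    [[0,0,10],0],
    [[0,0,10],0],
  ],
)

```text
time_s: 27.45
tcp_pos: [0.5356, -0.3308, 0.1619]
ee_rot: [[0.009, -0.997, 0.072], [-1.0, -0.009, -0.008], [0.008, -0.072, -0.997]]
wrist_force: [-0.9, -0.0, 0.6]
gripper_width: 1.002
```

carry_out(
  steps=[
    [[0,0,-5],0],
  ],
)

```text
time_s: 27.55
tcp_pos: [0.5287, -0.3285, 0.2047]
ee_rot: [[0.008, -0.998, 0.059], [-1.0, -0.008, -0.001], [0.002, -0.059, -0.998]]
wrist_force: [0.4, -0.9, -0.7]
gripper_width: 0.999
```

carry_out(
  steps=[
    [[0,0,-5],0],
  ],
)

```text
time_s: 27.65
tcp_pos: [0.5255, -0.3286, 0.2566]
ee_rot: [[0.008, -0.998, 0.059], [-1.0, -0.008, -0.002], [0.002, -0.059, -0.998]]
wrist_force: [1.4, -0.5, 1.2]
gripper_width: 0.997
```

carry_out(
  steps=[
    [[0,0,2],0],
    [[0,0,4],0],
    [[0,0,6],0],
    [[0,0,8],0],
    [[0,0,10],0],
    [[0,0,10],0],
    [[0,0,10],0],
    [[0,0,10],0],
  ],
)

```text
time_s: 28.45
tcp_pos: [0.5324, -0.3293, 0.1589]
ee_rot: [[0.008, -0.998, 0.062], [-1.0, -0.009, -0.003], [0.004, -0.062, -0.998]]
wrist_force: [-0.3, -0.3, 0.4]
gripper_width: 1.001
```

carry_out(
  steps=[
    [[0,0,-5],0],
  ],
)

```text
time_s: 28.55
tcp_pos: [0.5261, -0.3273, 0.2013]
ee_rot: [[0.007, -0.999, 0.05], [-1.0, -0.007, 0.003], [-0.003, -0.05, -0.999]]
wrist_force: [1.5, -0.1, 0.3]
gripper_width: 0.996
```

carry_out(
  steps=[
    [[0,0,-5],0],
  ],
)

```text
time_s: 28.65
tcp_pos: [0.5234, -0.3276, 0.2535]
ee_rot: [[0.008, -0.999, 0.05], [-1.0, -0.008, 0.002], [-0.002, -0.05, -0.999]]
wrist_force: [1.0, -0.5, 0.3]
gripper_width: 0.998
```

A single fast upward row from rest takes out about 0.012 of tilt. I'll repeat it to straighten the tool.

carry_out(
  steps=[
    [[0,0,2],0],
    [[0,0,4],0],
    [[0,0,5],0],
    [[0,0,5],0],
    [[0,0,5],0],
  ],
)

```text
time_s: 29.15
tcp_pos: [0.5263, -0.3278, 0.2044]
ee_rot: [[0.008, -0.999, 0.051], [-1.0, -0.008, 0.001], [-0.001, -0.051, -0.999]]
wrist_force: [-0.3, -0.3, 0.3]
gripper_width: 1.002
```

carry_out(
  steps=[
    [[0,0,-5],0],
  ],
)

```text
time_s: 29.25
tcp_pos: [0.5208, -0.3261, 0.2473]
ee_rot: [[0.007, -0.999, 0.037], [-1.0, -0.007, 0.008], [-0.008, -0.037, -0.999]]
wrist_force: [1.3, 0.3, 0.1]
gripper_width: 1.001
```

carry_out(
  steps=[
    [[0,0,2],0],
    [[0,0,4],0],
    [[0,0,5],0],
    [[0,0,5],0],
    [[0,0,5],0],
  ],
)

```text
time_s: 29.75
tcp_pos: [0.5232, -0.3261, 0.1983]
ee_rot: [[0.008, -0.999, 0.038], [-1.0, -0.007, 0.007], [-0.007, -0.038, -0.999]]
wrist_force: [-0.7, -0.1, 0.3]
gripper_width: 0.998
```

carry_out(
  steps=[
    [[0,0,-5],0],
  ],
)

```text
time_s: 29.85
tcp_pos: [0.5183, -0.3246, 0.2413]
ee_rot: [[0.007, -1.0, 0.025], [-1.0, -0.007, 0.014], [-0.014, -0.025, -1.0]]
wrist_force: [1.0, 0.8, -1.5]
gripper_width: 0.999
```

carry_out(
  steps=[
    [[0,0,2],0],
    [[0,0,4],0],
    [[0,0,5],0],
    [[0,0,5],0],
    [[0,0,5],0],
  ],
)

```text
time_s: 30.35
tcp_pos: [0.5201, -0.3244, 0.1924]
ee_rot: [[0.007, -1.0, 0.026], [-1.0, -0.007, 0.013], [-0.012, -0.026, -1.0]]
wrist_force: [-0.5, -1.0, 0.1]
gripper_width: 0.998
```

carry_out(
  steps=[
    [[0,0,-5],0],
  ],
)

```text
time_s: 30.45
tcp_pos: [0.5157, -0.3232, 0.2355]
ee_rot: [[0.006, -1.0, 0.013], [-1.0, -0.006, 0.019], [-0.019, -0.013, -1.0]]
wrist_force: [0.5, 0.3, -0.9]
gripper_width: 0.999
```

carry_out(
  steps=[
    [[0,0,2],0],
    [[0,0,4],0],
    [[0,0,5],0],
    [[0,0,5],0],
    [[0,0,5],0],
  ],
)

```text
time_s: 30.95
tcp_pos: [0.517, -0.3227, 0.1865]
ee_rot: [[0.007, -1.0, 0.014], [-1.0, -0.007, 0.018], [-0.018, -0.014, -1.0]]
wrist_force: [-0.7, -0.6, 0.1]
gripper_width: 0.998
```

carry_out(
  steps=[
    [[0,0,-5],0],
  ],
)

```text
time_s: 31.05
tcp_pos: [0.5131, -0.3217, 0.2298]
ee_rot: [[0.006, -1.0, 0.001], [-1.0, -0.006, 0.025], [-0.025, -0.001, -1.0]]
wrist_force: [1.1, 0.1, -0.3]
gripper_width: 1.0
```

carry_out(
  steps=[
    [[0,0,0],0],
    [[0,0,0],0],
  ],
)

```text
time_s: 31.25
tcp_pos: [0.5141, -0.3221, 0.2322]
ee_rot: [[0.006, -1.0, 0.006], [-1.0, -0.006, 0.023], [-0.023, -0.006, -1.0]]
wrist_force: [0.1, -0.6, -0.1]
gripper_width: 0.998
```

```bash
python3 - <<'E'
from h import *
s=r.sense();print(s['time_s'],s['tcp_pos'],s['ee_rot'].round(3))
print(goto([.47,-.345,.18],0),goto([.466,-.428,.17],0))
E
```

```text
31.25 [ 0.51410724 -0.32210347  0.23217322] [[ 0.006 -1.     0.006]
 [-1.    -0.006  0.023]
 [-0.023 -0.006 -1.   ]]
[[2.38, 4.45, 5.14], np.float64(0.3), ('j6', np.float64(18.4))] [[10.7, 4.91, 5.94], np.float64(0.3), ('j6', np.float64(18.4))]
```

carry_out(
  steps=[
    [[1,2,2.5],0],
    [[2.4,4.5,5],0],
    [[2.4,4.5,5.1],0],
    [[2.4,4.5,5.1],0],
    [[2.4,4.5,5.1],0],
  ],
)

```text
time_s: 31.75
tcp_pos: [0.4707, -0.3456, 0.1814]
ee_rot: [[0.007, -1.0, 0.008], [-1.0, -0.006, 0.022], [-0.022, -0.008, -1.0]]
wrist_force: [1.0, -0.2, 0.2]
gripper_width: 0.999
```

```bash
python3 - <<'E'
from h import *
s=r.sense();print(s['time_s'],s['tcp_pos'],s['ee_rot'].round(3))
o=ivory()
for q in o:print(q)
p=max(o,key=lambda q:q[0][4])[1];print(goto([p[0],p[1],.029],0))
E
```

```text
31.75 [ 0.47072093 -0.34556578  0.18143308] [[ 0.007 -1.     0.008]
 [-1.    -0.006  0.022]
 [-0.022 -0.008 -1.   ]]
([218, 47, 79, 82, 4567], array([ 0.467, -0.428,  0.066]))
[[8.59, 0.56, 15.07], np.float64(0.4), ('j6', np.float64(22.2))]
```

carry_out(
  steps=[
    [[4,0.2,0],0],
    [[8.2,0.4,0],0],
    [[8.3,0.4,3],0],
    [[8.4,0.45,6],0],
    [[8.4,0.5,9],0],
    [[8.5,0.5,11.5],0],
    [[8.5,0.55,13.5],0],
    [[8.6,0.55,14.5],0],
    [[8.6,0.55,15],0],
    [[8.6,0.55,15.1],0],
    [[8.6,0.55,15.1],0],
    [[8.6,0.55,15.1],0],
  ],
)

```text
time_s: 33.0
tcp_pos: [0.4679, -0.4286, 0.0299]
ee_rot: [[0.007, -1.0, 0.01], [-1.0, -0.007, 0.02], [-0.02, -0.01, -1.0]]
wrist_force: [0.8, 0.6, -0.1]
gripper_width: 0.998
```

carry_out(
  steps=[
    [[0,0,0],0],
    [[0,0,0],0],
    [[0,0,0],0],
    [[0,0,0],0],
    [[0,0,0],0],
    [[0,0,0],0],
    [[0,0,0],0],
    [[0,0,0],0],
    [[0,0,-1],0],
    [[0,0,-3],0],
    [[0,0,-6],0],
    [[0,0,-9],0],
    [[0,0,-11],0],
    [[0,0,-11],0],
    [[0,0,-11],0],
    [[0,0,-11],0],
  ],
  gripper=-1,
)

```text
time_s: 34.6
tcp_pos: [0.4659, -0.4301, 0.1383]
ee_rot: [[0.007, -1.0, 0.008], [-1.0, -0.006, 0.022], [-0.022, -0.008, -1.0]]
wrist_force: [0.5, 0.6, -0.7]
gripper_width: 0.652
```

```bash
python3 - <<'E'
from h import *
s=r.sense();print(s['time_s'],s['tcp_pos'],s['ee_rot'].round(3),s['gripper_width'],s['wrist_force'])
print(goto([.507,-.059,.125],-2))
E
```

```text
34.6 [ 0.46593955 -0.43008099  0.13834313] [[ 0.007 -1.     0.008]
 [-1.    -0.006  0.022]
 [-0.022 -0.008 -1.   ]] 0.652332082765078 [ 0.53560913  0.56456463 -0.68259817]
[[-37.04, -4.34, 2.2], np.float64(2.4), ('j6', np.float64(29.9))]
```

```bash
python3 - <<'E'
from h import *
snap('wrist','w7.png');im=snap('side','s7.png')
cv2.imwrite('pics/c7.png',np.hstack([cv2.imread('pics/w7.png'),cv2.imread('pics/s7.png')])[:, :, :])
a=cv2.imread('pics/c7.png');cv2.imwrite('pics/c7.png',cv2.resize(a,(800,300)))
E
```

```text
(no output)
```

View pics/c7.png

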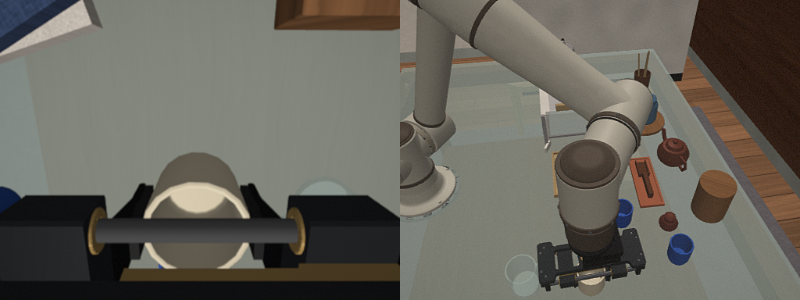

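The cup is held upright and centred in the wrist view (rim around (252,291) at full scale, the same as the first one). Carrying it to the tray.

carry_out(
  steps=[
    [[-2,-0.2,0],0],
    [[-6,-0.7,0],1],
    [[-10,-1.2,0],2.4],
    [[-14,-1.6,0],2.4],
    [[-18,-2.1,0],2.4],
    [[-22,-2.6,0],2.4],
    [[-26,-3,0.5],2.4],
    [[-30,-3.5,1],2.4],
    [[-34,-4,1.5],2.4],
    [[-37,-4.3,2.2],2.4],
    [[-37,-4.3,2.2],2.4],
    [[-37,-4.3,2.2],2.4],
    [[-37,-4.3,2.2],2.4],
  ],
)

```text
time_s: 36.0
tcp_pos: [0.5065, -0.0602, 0.1245]
ee_rot: [[-0.036, -0.999, 0.007], [-0.999, 0.036, 0.022], [-0.022, -0.006, -1.0]]
wrist_force: [0.3, -0.2, -1.0]
gripper_width: 0.651
```

```bash
python3 - <<'E'
from h import *
s=r.sense();print(s['time_s'],s['tcp_pos'],s['ee_rot'].round(3),s['gripper_width'],s['wrist_force'])
print(goto([.507,-.059,.037],-2))
E
```

```text
36.0 [ 0.50650938 -0.06022276  0.12451157] [[-0.036 -0.999  0.007]
 [-0.999  0.036  0.022]
 [-0.022 -0.006 -1.   ]] 0.6509033216308294 [ 0.26975482 -0.22472445 -1.04590464]
[[0.07, 0.01, 8.75], np.float64(-0.1), ('j6', np.float64(-11.8))]
```

carry_out(
  steps=[
    [[0,0,2],0],
    [[0,0,4],0],
    [[0,0,6],0],
    [[0,0,7.5],0],
    [[0,0,8.3],0],
    [[0,0,8.6],0],
    [[0,0,8.7],0],
    [[0,0,8.7],0],
    [[0,0,8.7],0],
  ],
)

```text
time_s: 36.9
tcp_pos: [0.5076, -0.0583, 0.0382]
ee_rot: [[-0.036, -0.999, 0.008], [-0.999, 0.036, 0.022], [-0.022, -0.007, -1.0]]
wrist_force: [-0.2, 0.4, -1.8]
gripper_width: 0.65
```

carry_out(
  steps=[
    [[0,0,0.1],0],
    [[0,0,0.15],0],
    [[0,0,0.15],0],
  ],
)

```text
time_s: 37.2
tcp_pos: [0.5077, -0.0582, 0.0369]
ee_rot: [[-0.036, -0.999, 0.008], [-0.999, 0.036, 0.022], [-0.022, -0.008, -1.0]]
wrist_force: [-0.0, 0.1, -1.4]
gripper_width: 0.651
```

carry_out(
  steps=[
    [[0,0,0.1],0],
    [[0,0,0.15],0],
    [[0,0,0.15],0],
  ],
)

```text
time_s: 37.5
tcp_pos: [0.5078, -0.0581, 0.0359]
ee_rot: [[-0.035, -0.999, 0.009], [-0.999, 0.035, 0.022], [-0.022, -0.008, -1.0]]
wrist_force: [-1.4, 0.3, 4.4]
gripper_width: 0.65
```

carry_out(
  steps=[
    [[0,0,0],0],
    [[0,0,0],0],
    [[0,0,0],0],
    [[0,0,0],0],
    [[0,0,-0.5],0],
    [[0,0,-2],0],
    [[0,0,-5],0],
    [[0,0,-8],0],
    [[0,0,-11],0],
    [[0,0,-14],0],
    [[0,0,-14],0],
    [[0,0,-14],0],
    [[0,0,-14],0],
  ],
  gripper=1,
)

```text
time_s: 38.8
tcp_pos: [0.5057, -0.0612, 0.175]
ee_rot: [[-0.036, -0.999, 0.007], [-0.999, 0.036, 0.022], [-0.022, -0.006, -1.0]]
wrist_force: [0.3, -0.2, 0.1]
gripper_width: 0.997
```

```bash
python3 - <<'E'
from h import *
s=r.sense();print(s['time_s'],s['tcp_pos'],s['ee_rot'].round(3),s['gripper_width'],s['wrist_force'])
print(goto([.50,-.06,.24],-2),goto([.50,-.16,.24],-2))
snap('top','top3.png')
for q in r.place_of('top','cup0_mid'):print(round(q['confidence'],2),np.round(q['centre'],3))
snap('side','s8.png')
for q in r.place_of('side','cup0_mid'):print(round(q['confidence'],2),np.round(q['centre'],3))
E
```

```text
38.8 [ 0.50571532 -0.0612064   0.17495132] [[-0.036 -0.999  0.007]
 [-0.999  0.036  0.022]
 [-0.022 -0.006 -1.   ]] 0.996519401839074 [ 0.26330854 -0.16843854  0.09846074]
[[-0.25, 0.54, -6.5], np.float64(-0.0), ('j6', np.float64(-11.9))] [[9.75, 0.18, -6.73], np.float64(-0.0), ('j6', np.float64(-11.9))]
0.55 [ 0.586 -0.219  0.027]
0.39 [0.511 0.042 0.041]
0.97 [0.513 0.038 0.036]
0.89 [ 0.71  -0.35   0.028]
0.63 [ 0.588 -0.217  0.033]
0.57 [ 0.472 -0.308  0.032]
0.5 [ 0.443 -0.005  0.036]
0.37 [0.773 0.196 0.025]
0.3 [ 0.507 -0.053  0.037]
```

View pics/s8.png

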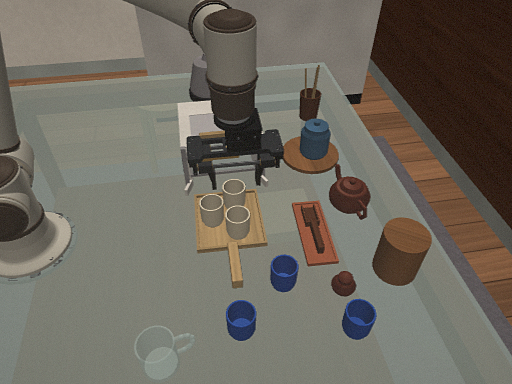

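The side view shows three ivory cups upright in the tray around (210,210), (233,193) and (238,222), with the scoop lying in the dish. No ivory cup is left outside. Next is the shutter bar, with the jaws turned to world y.

carry_out(
  steps=[
    [[0,0,-3.5],8],
    [[0,0,-7],16],
    [[-4,0.2,-7.1],24],
    [[-8,0.4,-7.1],32],
    [[-12,0.7,-7.1],40],
    [[-15,0.9,-7.1],48],
    [[-18,1,-7.1],56],
    [[-19.2,1.1,-7.1],64],
    [[-19.2,1.1,-7.1],72],
    [[-19.2,1.1,-7.1],80],
    [[-19.2,1.1,-7.1],88],
    [[-19.2,1.1,-7.1],88],
    [[-19.2,1.1,-7.1],88],
  ],
)

```text
time_s: 40.3
tcp_pos: [0.5013, 0.1294, 0.2495]
ee_rot: [[-1.0, -0.003, 0.006], [-0.002, 1.0, 0.021], [-0.006, 0.021, -1.0]]
wrist_force: [-0.1, 0.2, 0.4]
gripper_width: 0.999
```

```bash
python3 - <<'E'
from h import *
s=r.sense();print(s['time_s'],s['tcp_pos'],s['ee_rot'].round(3),s['joints'].round(0))
snap('wrist','w9.png')
for t in ['shutter_bar','start_top','cabinet']:print(t,[(round(q['confidence'],2),np.round(q['centre'],3)) for q in r.place_of('wrist',t)])
for z in (.169,.183):print(mask_rect('wrist','shutter_bar',z))
print(goto([.501,.13,.147],90))
E
```

```text
40.3 [0.50131173 0.12938918 0.24954309] [[-1.    -0.003  0.006]
 [-0.002  1.     0.021]
 [-0.006  0.021 -1.   ]] [  32.   10.  -12.   -1.  -67. -121.]
shutter_bar [(0.18, array([0.516, 0.041, 0.036]))]
start_top [(0.57, array([0.554, 0.304, 0.156]))]
cabinet [(0.76, array([0.5  , 0.25 , 0.004]))]
[(0.59, [484, 132], [157, 14], 179.6, [252.0, 185.0]), (0.47, [601, 50], [20, 18], 175.8, [155.0, 322.0])]
[(0.59, [480, 131], [148, 14], 179.6, [252.0, 185.0]), (0.47, [591, 54], [19, 17], 175.8, [155.0, 322.0])]
[[0.11, -0.16, 10.29], np.float64(0.0), ('j6', np.float64(-121.5))]
```

View pics/w9.png

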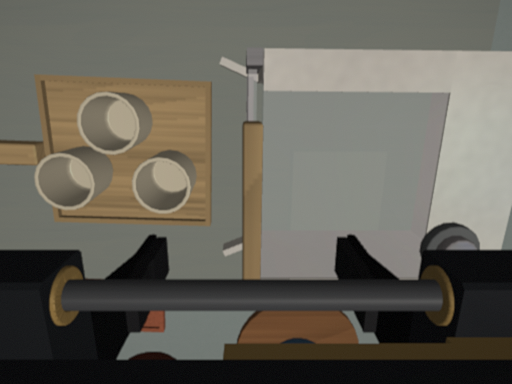

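The bar runs vertically at columns 243–263, midway between the fingers. Descend and grip it.

carry_out(
  steps=[
    [[0.1,0,2],0],
    [[0.1,0,4],0],
    [[0.1,0,6],0],
    [[0.1,0,8],0],
    [[0.1,0,9.2],0],
    [[0.1,0,10],0],
    [[0.1,0,10.3],0],
    [[0.1,0,10.3],0],
    [[0.1,0,10.3],0],
  ],
)

```text
time_s: 41.5
tcp_pos: [0.5016, 0.1319, 0.1478]
ee_rot: [[-1.0, -0.0, 0.008], [-0.0, 1.0, 0.022], [-0.008, 0.022, -1.0]]
wrist_force: [0.2, -0.4, 0.5]
gripper_width: 1.0
```

carry_out(
  steps=[
    [[0,0,0],0],
    [[0,0,0],0],
    [[0,0,0],0],
    [[0,0,0],0],
    [[0,0,0],0],
    [[0,0,0],0],
    [[0,0,0],0],
    [[0,0,0],0],
    [[0,0,0],0],
    [[0,0,0],0],
    [[0,0,0],0],
    [[0,0,0],0],
  ],
  gripper=-1,
)

```text
time_s: 42.7
tcp_pos: [0.5016, 0.1314, 0.1477]
ee_rot: [[-1.0, -0.0, 0.008], [-0.0, 1.0, 0.022], [-0.008, 0.022, -1.0]]
wrist_force: [0.8, -2.0, -0.2]
gripper_width: 0.155
```

carry_out(
  steps=[
    [[0,0,-1],0],
    [[0,0.05,-2],0],
    [[0,0.05,-3],0],
    [[0,0.1,-4],0],
    [[0,0.1,-5],0],
    [[-0.05,0.15,-6],0],
    [[-0.05,0.15,-7],0],
    [[-0.05,0.2,-7.6],0],
    [[-0.05,0.2,-7.6],0],
    [[-0.05,0.2,-7.6],0],
    [[-0.05,0.2,-7.6],0],
  ],
)

```text
time_s: 43.8
tcp_pos: [0.5016, 0.1315, 0.2251]
ee_rot: [[-1.0, -0.001, 0.009], [-0.001, 1.0, 0.021], [-0.009, 0.021, -1.0]]
wrist_force: [-0.1, -4.0, 3.2]
gripper_width: 0.158
```

```bash
python3 - <<'E'
from h import *
s=r.sense();print(s['time_s'],s['tcp_pos'],s['ee_rot'].round(3),s['wrist_force'],s['gripper_width'])
for c in('top','side'):
  snap(c,c+'10.png');print([(round(q['confidence'],2),np.round(q['centre'],3)) for q in r.place_of(c,'shutter_bar')])
E
```

```text
43.8 [0.50159891 0.13148752 0.2250864 ] [[-1.    -0.001  0.009]
 [-0.001  1.     0.021]
 [-0.009  0.021 -1.   ]] [-0.0725672  -3.9856122   3.21371634] 0.15847373616035498
[(0.47, array([0.5  , 0.242, 0.002]))]
[(0.55, array([0.503, 0.129, 0.25 ])), (0.21, array([0.509, 0.041, 0.038]))]
```

carry_out(
  steps=[
    [[0,0,0],0],
    [[0,0,0],0],
    [[0,0,0],0],
    [[0,0,0],0],
    [[0,0,0],0],
    [[0,0,-2],0],
    [[0,0,-4],0],
    [[0,0,-6],0],
    [[0,0,-7],0],
    [[0,0,-7],0],
    [[0,0,-7],0],
  ],
  gripper=1,
)

```text
time_s: 45.1
tcp_pos: [0.5006, 0.13, 0.2933]
ee_rot: [[-1.0, -0.0, 0.007], [-0.0, 1.0, 0.021], [-0.007, 0.021, -1.0]]
wrist_force: [-0.3, 0.4, -1.0]
gripper_width: 0.983
```

carry_out(
  steps=[
    [[0.2,-4,0],0],
    [[0.4,-8,0],-8],
    [[0.6,-12,0],-16],
    [[0.8,-16,0],-24],
    [[1,-20,0],-32],
    [[1.2,-24,0],-40],
    [[1.5,-27,0],-48],
    [[2,-30,0],-56],
    [[2,-33,2],-64],
    [[2,-33,5],-72],
    [[2,-33,8],-80],
    [[2,-33,11],-88],
    [[2,-33,13],-92],
    [[2,-33,13],-92],
    [[2,-33,13],-92],
  ],
)

```text
time_s: 46.6
tcp_pos: [0.4813, -0.1973, 0.1558]
ee_rot: [[0.034, -0.999, 0.005], [-0.999, -0.034, 0.021], [-0.021, -0.006, -1.0]]
wrist_force: [0.4, -0.5, 0.5]
gripper_width: 0.999
```

```bash
python3 - <<'E'
from h import *
s=r.sense();print(s['time_s'],s['tcp_pos'],s['ee_rot'].round(3))
snap('wrist','w11.png')
print([(round(q['confidence'],2),np.round(q['centre'],3)) for q in r.place_of('wrist','tray_handle')],mask_rect('wrist','tray_handle',.032))
im=snap('side','s11.png');print([(round(q['confidence'],2),np.round(q['centre'],3)) for q in r.place_of('side','shutter_bar')]);print(mask_rect('side','tray_mid',.01),mask_rect('top','tray_mid',.01))
print(goto([.482,-.198,.007],-2))
E
```

```text
46.6 [ 0.48130558 -0.19727409  0.15583311] [[ 0.034 -0.999  0.005]
 [-0.999 -0.034  0.021]
 [-0.021 -0.006 -1.   ]]
[(0.93, array([ 0.485, -0.201,  0.02 ]))] [(0.96, [489, -116], [212, 162], 89.9, [242.0, 273.0])]
[]
[(0.91, [506, -111], [184, 182], 110.5, [230.0, 247.0]), (0.31, [806, 285], [215, 90], 71.8, [315.0, 139.0])] [(0.58, [514, 257], [305, 263], 88.8, [153.0, 236.0]), (0.28, [508, -55], [60, 60], 179.7, [257.0, 214.0])]
[[0.39, 0.12, 15.0], np.float64(4.0), ('j6', np.float64(8.0))]
```

View pics/w11.png

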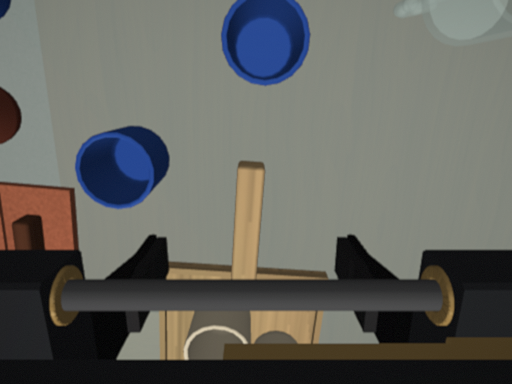

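```bash
python3 - <<'E'
from h import *
a=unproj('wrist',(251,162),.032);b=unproj('wrist',(244,275),.032);print(a,b,np.degrees(np.arctan2(*(b-a)[[1,0]])))
E
```

```text
[ 0.48331987 -0.21939593  0.032     ] [ 0.48615458 -0.11075082  0.032     ] 88.50540545627842
```

```bash
python3 - <<'E'
from h import *
im=cv2.imread('pics/w11.png').astype(int)
m=(im[...,2]>1.25*im[...,0])&(im[...,2]>110);P=[]
for v in range(172,260,4):
    c=np.where(m[v,225:280])[0]+225
    if len(c)>10:P.append(((c.min()+c.max())/2,v))
Q=unprojs('wrist',P,.032);print(P[0],P[-1],Q[0],Q[-1]);f=np.polyfit(Q[:,1],Q[:,0],1);print('angle',90-np.degrees(np.arctan(f[0])),'x at y=-.198',np.polyval(f,-.198))
E
```

```text
(np.float64(250.5), 172) (np.float64(244.5), 256) [ 0.48344489 -0.21069385  0.032     ] [ 0.48626053 -0.13070075  0.032     ]
angle 87.9819782192602 x at y=-.198 0.48383018512014353
```

carry_out(
  steps=[
    [[0.1,0,2],1],
    [[0.2,-0.1,4],2],
    [[0.2,-0.1,6],4],
    [[0.3,-0.1,8],4],
    [[0.4,-0.2,10],4],
    [[0.4,-0.2,12],4],
    [[0.5,-0.2,13.5],4],
    [[0.5,-0.2,14.5],4],
    [[0.5,-0.2,14.8],4],
    [[0.5,-0.2,14.8],4],
    [[0.5,-0.2,14.8],4],
  ],
)

```text
time_s: 48.05
tcp_pos: [0.4859, -0.1991, 0.0097]
ee_rot: [[-0.035, -0.999, 0.01], [-0.999, 0.035, 0.021], [-0.021, -0.009, -1.0]]
wrist_force: [1.2, 0.6, 0.2]
gripper_width: 1.001
```

carry_out(
  steps=[
    [[0,0,0],0],
    [[0,0,0],0],
    [[0,0,0],0],
    [[0,0,0],0],
    [[0,0,0],0],
    [[0,0,0],0],
    [[0,0,0],0],
    [[0,0,0],0],
    [[0,0,0],0],
    [[0,0,0],0],
    [[0,0,0],0],
    [[0,0,0],0],
  ],
  gripper=-1,
)

```text
time_s: 49.25
tcp_pos: [0.4853, -0.1991, 0.0096]
ee_rot: [[-0.034, -0.999, 0.008], [-0.999, 0.035, 0.021], [-0.021, -0.008, -1.0]]
wrist_force: [-1.9, 0.2, 1.9]
gripper_width: 0.274
```

```bash
python3 - <<'E'
from h import *
im=cv2.imread('pics/top0.png').astype(int);B,R=im[...,0],im[...,2]
m=np.zeros(B.shape,bool);m[180:245,178:192]=1;m&=(R>1.2*B)
Q=np.argwhere(m)[:,::-1];print(len(Q),Q.min(0),Q.max(0))
for z in(.169,):
    P=unprojs('top',Q,z)[:,:2];print('bar',cv2.minAreaRect((P*1000).astype(np.float32)))
w=im.min(2)>125
for c in (110,130,150,170):
    v=np.where(w[160:265,c])[0]+160;print(c,v.min(),v.max(),unproj('top',(c,v.min()-.5),.135)[0].round(4),unproj('top',(c,v.max()+.5),.135)[0].round(4))
k=cv2.imread('pics/top0.png')[160:270,160:320];cv2.imwrite('pics/crop.png',cv2.resize(k,None,fx=4,fy=4,interpolation=cv2.INTER_CUBIC))
print(goto([.501,-.15,.0096],0))
E
```

```text
327 [181 188] [188 235]
bar ((499.0943298339844, 132.3193359375), (17.333518981933594, 120.46064758300781), 89.47207641601562)
110 172 255 0.6112 0.3888
130 172 255 0.611 0.3885
150 172 255 0.6108 0.3882
170 172 255 0.6107 0.388
[[-4.96, -1.4, 0.12], np.float64(-2.0), ('j6', np.float64(5.1))]
```

View pics/crop.png

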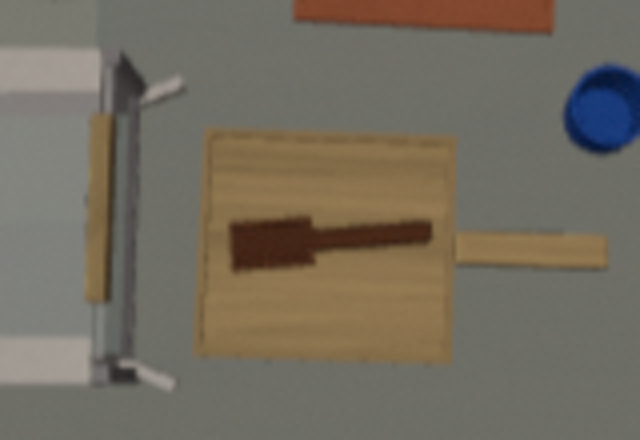

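The crop shows the tray's centre line (row about 244) some 8–10 mm below the mouth's (about 234). I'll align laterally first, then push.

carry_out(
  steps=[
    [[0.1,-0.2,0],-0.3],
    [[0.2,-0.4,0],-0.6],
    [[0.3,-0.6,0],-0.9],
    [[0.3,-0.8,0],-1.2],
    [[0.3,-1,0],-1.5],
    [[0.3,-1.2,0],-1.5],
    [[0.3,-1.2,0],-1.5],
    [[0.3,-1.2,0],-1.5],
  ],
)

```text
time_s: 50.05
tcp_pos: [0.4949, -0.2024, 0.0095]
ee_rot: [[-0.006, -1.0, 0.003], [-1.0, 0.006, 0.021], [-0.021, -0.003, -1.0]]
wrist_force: [-6.3, 1.7, 5.0]
gripper_width: 0.277
```

```bash
python3 - <<'E'
from h import *
s=r.sense();print(s['time_s'],s['tcp_pos'],s['ee_rot'].round(3),s['wrist_force'],s['gripper_width'])
im=snap('top','top12.png');k=cv2.imread('pics/top12.png')[160:270,160:320];cv2.imwrite('pics/crop2.png',cv2.resize(k,None,fx=4,fy=4,interpolation=cv2.INTER_CUBIC))
print(goto([.497,-.05,s['tcp_pos'][2]],-.5))
E
```

```text
50.05 [ 0.49488424 -0.20236138  0.00945569] [[-0.006 -1.     0.003]
 [-1.     0.006  0.021]
 [-0.021 -0.003 -1.   ]] [-6.27337143  1.68511666  4.96367368] 0.2765407627452937
[[-15.23, -0.12, 0.32], np.float64(0.2), ('j6', np.float64(6.9))]
```

View pics/crop2.png

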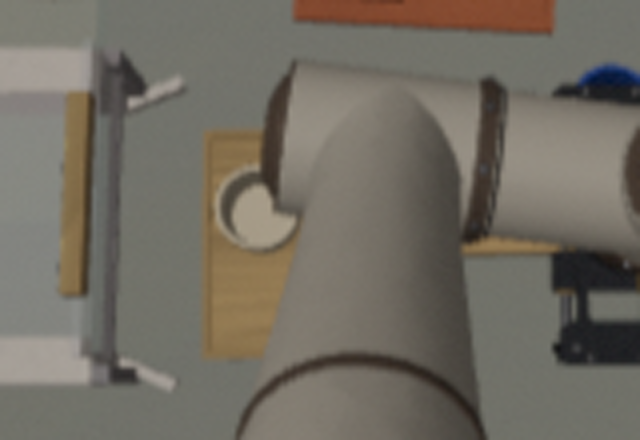

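The tray is now square, but its centre line is still about 8 mm off the mouth's. Shift it sideways and enter the mouth.

carry_out(
  steps=[
    [[0,-0.3,0],0],
    [[0,-0.6,0],0],
    [[0,-0.95,0],0],
    [[0,-0.95,0],0],
    [[-0.5,-0.95,0],0],
    [[-1.2,-0.95,0],0],
    [[-2,-0.95,0.05],0],
    [[-3,-0.95,0.05],0],
    [[-4,-0.95,0.1],0],
    [[-5,-0.95,0.1],0],
    [[-6,-0.95,0.1],0],
    [[-7,-0.95,0.15],0],
    [[-7.5,-0.95,0.15],0],
    [[-7.5,-0.95,0.15],0],
    [[-7.5,-0.95,0.15],0],
  ],
)

```text
time_s: 51.6
tcp_pos: [0.5049, -0.1264, 0.0096]
ee_rot: [[-0.006, -1.0, 0.004], [-1.0, 0.006, 0.022], [-0.022, -0.004, -1.0]]
wrist_force: [-0.1, 4.3, 1.0]
gripper_width: 0.271
```

```bash
python3 - <<'E'
from h import *
s=r.sense();print(s['time_s'],s['tcp_pos'],s['ee_rot'].round(3),s['wrist_force'],s['gripper_width'])
snap('top','top13.png');k=cv2.imread('pics/top13.png')[160:270,100:260];snap('side','s13.png');q=cv2.imread('pics/s13.png')[80:300,130:350]
cv2.imwrite('pics/crop3.png',np.hstack([cv2.resize(k,(560,385)),cv2.resize(q,(385,385))])[:,:]);a=cv2.imread('pics/crop3.png');cv2.imwrite('pics/crop3.png',cv2.resize(a,(800,326)))
E
```

```text
51.6 [ 0.50493784 -0.12635506  0.00962598] [[-0.006 -1.     0.004]
 [-1.     0.006  0.022]
 [-0.022 -0.004 -1.   ]] [-0.05874755  4.29983466  0.97243731] 0.270782154322363
```

View pics/crop3.png

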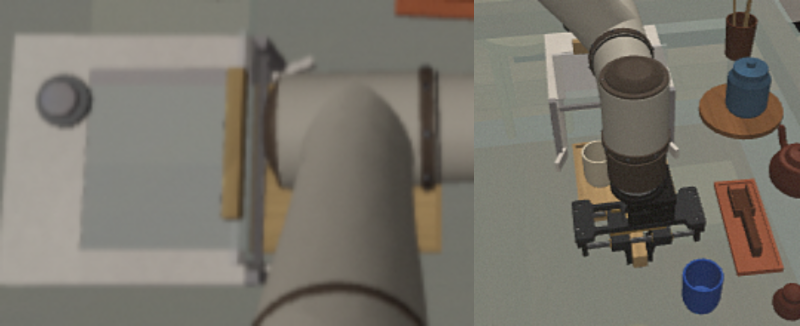

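```bash
python3 - <<'E'
from h import *
s=cv2.imread('pics/s13.png');t=cv2.imread('pics/top13.png')
for im,c in((s,'side'),(t,'top')):
    for z,col in((.1,(0,0,255)),(.2,(0,255,0)),(.3,(255,0,0)),(.4,(0,255,255)),(.5,(255,0,255)),(.6,(255,255,0))):
        for p in((.505,-.126),(.505,.0)): cv2.circle(im,tuple(int(round(float(v))) for v in proj(c,(*p,z))),3,col,-1)
        print(c,z,proj(c,(.505,-.126,z)).round(0),proj(c,(.5,.13,z)).round(0))
    for a in(.44,.56): cv2.circle(im,tuple(int(round(float(v))) for v in proj(c,(a,.13,.25))),2,(255,255,255),-1)
a=np.hstack([s[0:290,60:360],t[90:380,60:360]]);cv2.imwrite('pics/m.png',cv2.resize(a,(800,387)))
E
```

```text
side 0.1 [240. 228.] [224. 156.]
side 0.2 [240. 196.] [222. 125.]
side 0.3 [239. 158.] [220.  89.]
side 0.4 [237. 112.] [218.  47.]
side 0.5 [236.  56.] [215.  -2.]
side 0.6 [234. -14.] [211. -61.]
top 0.1 [283. 212.] [190. 214.]
top 0.2 [287. 207.] [183. 209.]
top 0.3 [291. 201.] [175. 204.]
top 0.4 [297. 194.] [164. 197.]
top 0.5 [304. 185.] [150. 188.]
top 0.6 [315. 171.] [130. 176.]
```

View pics/m.png

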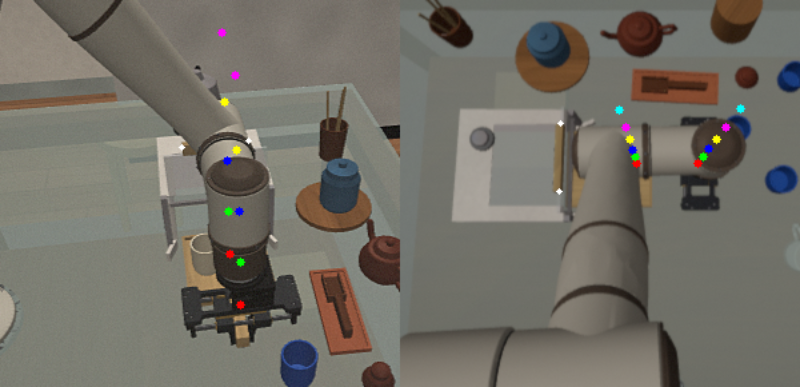

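The forearm's horizontal tube (bottom at about z 0.275) will pass over the raised bar (top at 0.25–0.26). I'll lower the shutter about 2 cm first, which still clears the cups.

carry_out(
  steps=[
    [[0,0,0],0],
    [[0,0,0],0],
    [[0,0,0],0],
    [[0,0,0],0],
    [[0,0,-1.5],0],
    [[0,0,-4],0],
    [[0,0,-7],0],
    [[0,0,-10],0],
    [[0,0,-13],0],
    [[0,0,-16],0],
    [[0,0,-19],0],
    [[0,0,-22],0],
    [[0,0,-25],0],
    [[0,0,-28],0],
    [[0,0,-28.5],0],
    [[0,0,-28.5],0],
    [[0,0,-28.5],0],
  ],
  gripper=1,
)

```text
time_s: 53.4
tcp_pos: [0.5031, -0.133, 0.2932]
ee_rot: [[-0.006, -1.0, 0.001], [-1.0, 0.006, 0.022], [-0.022, -0.001, -1.0]]
wrist_force: [0.2, -0.4, -0.9]
gripper_width: 0.999
```

```bash
python3 - <<'E'
from h import *
s=r.sense();print(s['time_s'],s['tcp_pos'],s['ee_rot'].round(3),s['wrist_force'],s['gripper_width'])
print(goto([.5015,.1315,.305],90),goto([.5015,.1315,.229],90))
E
```

```text
53.4 [ 0.50314734 -0.13295183  0.29324311] [[-0.006 -1.     0.001]
 [-1.     0.006  0.022]
 [-0.022 -0.001 -1.   ]] [ 0.15851097 -0.37138437 -0.89477279] 0.9992419788483206
[[-26.46, 0.33, -0.58], np.float64(89.6), ('j6', np.float64(-2.3))] [[-26.29, 0.34, 7.01], np.float64(89.6), ('j6', np.float64(-2.3))]
```

carry_out(
  steps=[
    [[-2,0,-0.5],8],
    [[-4,0,-0.6],16],
    [[-6,0.1,-0.6],24],
    [[-8,0.1,-0.6],32],
    [[-10,0.1,-0.6],40],
    [[-13,0.2,-0.6],48],
    [[-16,0.2,-0.6],56],
    [[-19,0.3,-0.6],64],
    [[-22,0.3,-0.6],72],
    [[-25,0.3,-0.6],80],
    [[-26.4,0.3,-0.6],88],
    [[-26.4,0.3,-0.6],89.6],
    [[-26.4,0.3,-0.6],89.6],
    [[-26.4,0.3,1.5],89.6],
    [[-26.4,0.3,3.5],89.6],
    [[-26.4,0.3,5.5],89.6],
    [[-26.3,0.3,7],89.6],
    [[-26.3,0.3,7],89.6],
    [[-26.3,0.3,7],89.6],
  ],
)

```text
time_s: 55.3
tcp_pos: [0.5021, 0.1308, 0.2292]
ee_rot: [[-1.0, -0.001, 0.001], [-0.001, 1.0, 0.022], [-0.001, 0.022, -1.0]]
wrist_force: [0.4, -1.1, 0.2]
gripper_width: 0.999
```

carry_out(
  steps=[
    [[0,0,0],0],
    [[0,0,0],0],
    [[0,0,0],0],
    [[0,0,0],0],
    [[0,0,0],0],
    [[0,0,0],0],
    [[0,0,0],0],
    [[0,0,0],0],
    [[0,0,0],0],
    [[0,0,0],0],
    [[0,0,0],0],
    [[0,0,0],0],
  ],
  gripper=-1,
)

```text
time_s: 56.5
tcp_pos: [0.5021, 0.1313, 0.2292]
ee_rot: [[-1.0, -0.001, 0.001], [-0.001, 1.0, 0.022], [-0.001, 0.022, -1.0]]
wrist_force: [-0.6, 3.2, -0.1]
gripper_width: 0.162
```

carry_out(
  steps=[
    [[0,0,0.5],0],
    [[0,0,1],0],
    [[0,-0.05,1.5],0],
    [[0,-0.05,2],0],
    [[0,-0.05,2],0],
    [[0,-0.05,2],0],
  ],
)

```text
time_s: 57.1
tcp_pos: [0.5021, 0.1313, 0.2081]
ee_rot: [[-1.0, -0.0, 0.0], [-0.0, 1.0, 0.022], [-0.001, 0.022, -1.0]]
wrist_force: [1.8, 3.5, -4.3]
gripper_width: 0.158
```

carry_out(
  steps=[
    [[0,0,0],0],
    [[0,0,0],0],
    [[0,0,0],0],
    [[0,0,0],0],
    [[0,0,0],0],
    [[0,0.05,-2],0],
    [[0,0.1,-4],0],
    [[0,0.15,-6],0],
    [[0,0.2,-8],0],
    [[0,0.2,-9],0],
    [[0,0.2,-9],0],
    [[0,0.2,-9],0],
  ],
  gripper=1,
)

```text
time_s: 58.3
tcp_pos: [0.5016, 0.1312, 0.2972]
ee_rot: [[-1.0, -0.0, -0.001], [-0.0, 1.0, 0.022], [0.001, 0.022, -1.0]]
wrist_force: [0.2, -0.7, 0.3]
gripper_width: 0.995
```

carry_out(
  steps=[
    [[0,-4,0],0],
    [[0,-8,0],-8],
    [[0,-12,0],-16],
    [[0,-16,0],-24],
    [[0,-20,0],-32],
    [[0,-23,0],-40],
    [[0,-25.5,0],-48],
    [[0,-25.5,0],-56],
    [[0,-25.5,2],-64],
    [[0,-25.5,5],-72],
    [[0,-25.5,8],-80],
    [[0,-25.5,11],-88],
    [[0,-25.5,14],-89.6],
    [[0,-25.5,15],-89.6],
    [[0,-25.5,15],-89.6],
    [[0,-25.5,15],-89.6],
  ],
)

```text
time_s: 59.9
tcp_pos: [0.5022, -0.1205, 0.1423]
ee_rot: [[-0.007, -1.0, 0.0], [-1.0, 0.007, 0.022], [-0.022, -0.0, -1.0]]
wrist_force: [0.4, -0.5, 0.0]
gripper_width: 1.0
```

```bash
python3 - <<'E'
from h import *
s=r.sense();print(s['time_s'],s['tcp_pos'],s['ee_rot'].round(3),s['gripper_width'])
snap('wrist','w14.png');im=cv2.imread('pics/w14.png').astype(int)
m=(im[...,2]>1.25*im[...,0])&(im[...,2]>110);P=[]
for v in range(100,250,6):
    c=np.where(m[v,215:295])[0]+215
    if 10<len(c)<60:P.append(((c.min()+c.max())/2,v))
Q=unprojs('wrist',P,.032);print(P[0],P[-1],Q[0],Q[-1]);f=np.polyfit(Q[:,1],Q[:,0],1);x=np.polyval(f,-.127);print('angle',90-np.degrees(np.arctan(f[0])),'x',x)
snap('side');print([(round(q['confidence'],2),np.round(q['centre'],3)) for q in r.place_of('side','shutter_bar')])
print(goto([x,-.127,.009],0))
E
```

```text
59.9 [ 0.50222018 -0.12053241  0.14234038] [[-0.007 -1.     0.   ]
 [-1.     0.007  0.022]
 [-0.022 -0.    -1.   ]] 0.999854382274471
(np.float64(248.0), 166) (np.float64(249.0), 244) [ 0.50454886 -0.14227515  0.032     ] [ 0.50432871 -0.07300106  0.032     ]
angle 90.0858722250376 x 0.5046196797662096
[(0.93, array([0.501, 0.132, 0.227])), (0.41, array([ 0.718, -0.249,  0.004]))]
[[0.96, -0.19, 13.39], np.float64(-0.4), ('j6', np.float64(-3.2))]
```

Bar now at about 0.227, and the handle is at x 0.5046 and square. Regrip it.

carry_out(
  steps=[
    [[0.4,-0.1,2],0],
    [[0.8,-0.2,4],0],
    [[0.9,-0.2,6],0],
    [[0.9,-0.2,8],0],
    [[0.9,-0.2,10],0],
    [[0.9,-0.2,12],0],
    [[0.95,-0.2,13],0],
    [[0.95,-0.2,13.3],0],
    [[0.95,-0.2,13.3],0],
    [[0.95,-0.2,13.3],0],
  ],
)

```text
time_s: 61.05
tcp_pos: [0.5056, -0.127, 0.0109]
ee_rot: [[-0.006, -1.0, 0.004], [-1.0, 0.007, 0.022], [-0.022, -0.004, -1.0]]
wrist_force: [-0.1, -0.2, -0.6]
gripper_width: 1.002
```

carry_out(
  steps=[
    [[0,0,0],0],
    [[0,0,0],0],
    [[0,0,0],0],
    [[0,0,0],0],
    [[0,0,0],0],
    [[0,0,0],0],
    [[0,0,0],0],
    [[0,0,0],0],
    [[0,0,0],0],
    [[0,0,0],0],
    [[0,0,0],0],
  ],
  gripper=-1,
)

```text
time_s: 62.15
tcp_pos: [0.5054, -0.127, 0.0109]
ee_rot: [[-0.006, -1.0, 0.004], [-1.0, 0.006, 0.022], [-0.022, -0.004, -1.0]]
wrist_force: [-1.1, 0.5, -0.1]
gripper_width: 0.274
```

carry_out(
  steps=[
    [[-0.5,0,0],0],
    [[-1.2,0,0],0],
    [[-2.2,0,0.05],0],
    [[-3.2,0,0.05],0],
    [[-4.2,0,0.1],0],
    [[-5.2,0,0.1],0],
    [[-6.2,0,0.1],0],
    [[-7,0,0.15],0],
    [[-7.5,0,0.15],0],
    [[-7.5,0,0.15],0],
    [[-7.5,0,0.15],0],
  ],
)

```text
time_s: 63.25
tcp_pos: [0.5058, -0.0513, 0.0109]
ee_rot: [[-0.006, -1.0, 0.004], [-1.0, 0.006, 0.023], [-0.023, -0.004, -1.0]]
wrist_force: [-1.2, 2.3, -2.3]
gripper_width: 0.275
```

carry_out(
  steps=[
    [[-0.5,0,0],0],
    [[-1.2,0,0],0],
    [[-2.2,0,0.05],0],
    [[-3.2,0,0.05],0],
    [[-4.2,0,0.1],0],
    [[-5.2,0,0.1],0],
    [[-6.2,0,0.1],0],
    [[-7.2,0,0.15],0],
    [[-8,0,0.15],0],
    [[-8.5,0,0.15],0],
    [[-8.5,0,0.15],0],
    [[-8.5,0,0.15],0],
  ],
)

```text
time_s: 64.45
tcp_pos: [0.5061, 0.0346, 0.0111]
ee_rot: [[-0.005, -1.0, 0.004], [-1.0, 0.005, 0.024], [-0.024, -0.003, -1.0]]
wrist_force: [-3.4, 3.6, -3.0]
gripper_width: 0.278
```

carry_out(
  steps=[
    [[-0.4,0,0],0],
    [[-0.8,0,0],0],
    [[-1.2,0,0],0],
    [[-1.6,0,0],0],
    [[-1.6,0,0],0],
    [[-1.6,0,0],0],
  ],
)

```text
time_s: 65.05
tcp_pos: [0.5057, 0.0508, 0.0114]
ee_rot: [[-0.006, -1.0, 0.003], [-1.0, 0.006, 0.024], [-0.024, -0.003, -1.0]]
wrist_force: [-4.3, 0.3, -2.0]
gripper_width: 0.271
```

```bash
python3 - <<'E'
from h import *
s=r.sense();print(s['time_s'],s['tcp_pos'],s['ee_rot'].round(3),s['wrist_force'],s['gripper_width'])
for c in('side','top'):
    snap(c,c+'15.png')
    for t in('tray_mid','tray_handle','cabinet'):print(c,t,[(round(q['confidence'],2),np.round(q['centre'],3)) for q in r.place_of(c,t)])
E
```

```text
65.05 [0.50571288 0.05084978 0.01136583] [[-0.006 -1.     0.003]
 [-1.     0.006  0.024]
 [-0.024 -0.003 -1.   ]] [-4.28173283  0.34988791 -2.03316434] 0.2706429225986343
side tray_mid [(0.58, array([0.506, 0.241, 0.006]))]
side tray_handle [(0.69, array([0.504, 0.049, 0.024]))]
side cabinet []
top tray_mid []
top tray_handle []
top cabinet [(0.95, array([0.502, 0.242, 0.002]))]
```

carry_out(
  steps=[
    [[-0.2,0,0],0],
    [[-0.4,0,0],0],
    [[-0.6,0,0],0],
    [[-0.6,0,0],0],
  ],
)

```text
time_s: 65.85
tcp_pos: [0.5058, 0.0564, 0.0115]
ee_rot: [[-0.005, -1.0, 0.003], [-1.0, 0.005, 0.023], [-0.023, -0.003, -1.0]]
wrist_force: [-3.8, -3.4, -1.9]
gripper_width: 0.27
```

carry_out(
  steps=[
    [[-0.2,0,0],0],
    [[-0.4,0,0],0],
    [[-0.4,0,0],0],
    [[-0.4,0,0],0],
  ],
)

```text
time_s: 66.25
tcp_pos: [0.504, 0.0574, 0.0112]
ee_rot: [[-0.007, -1.0, -0.002], [-1.0, 0.007, 0.02], [-0.02, 0.002, -1.0]]
wrist_force: [-3.6, -12.7, -1.2]
gripper_width: 0.274
```

carry_out(
  steps=[
    [[-0.3,0,0],0],
    [[-0.5,0,0],0],
    [[-0.6,0,0],0],
    [[-0.6,0,0],0],
  ],
)

```text
time_s: 66.65
tcp_pos: [0.503, 0.0579, 0.0114]
ee_rot: [[-0.007, -1.0, -0.006], [-1.0, 0.007, 0.013], [-0.013, 0.006, -1.0]]
wrist_force: [2.2, -27.0, -1.4]
gripper_width: 0.274
```

```bash
python3 - <<'E'
from h import *
s=r.sense();print(s['time_s'],s['tcp_pos'],s['wrist_force'])
for c in('side','top'):
    snap(c,c+'16.png')
    print(mask_rect(c,'tray_mid',.01))
    for t in('tray_mid','tray_handle','cabinet','cup0_mid','start_top','shutter_bar'):print(c,t,[(round(q['confidence'],2),np.round(q['centre'],3)) for q in r.place_of(c,t)])
E
```

```text
66.65 [0.50301504 0.05793113 0.0113727 ] [  2.15451896 -27.01912151  -1.42529905]
[(0.81, [504, 135], [195, 32], 92.1, [230.0, 192.0]), (0.59, [514, 343], [254, 250], 169.2, [216.0, 138.0])]
side tray_mid [(0.63, array([0.507, 0.246, 0.004])), (0.25, array([0.771, 0.192, 0.029]))]
side tray_handle [(0.67, array([0.502, 0.054, 0.025]))]
side cabinet []
side cup0_mid [(0.8, array([ 0.472, -0.312,  0.033])), (0.65, array([ 0.71, -0.35,  0.03])), (0.55, array([ 0.586, -0.218,  0.034])), (0.48, array([0.504, 0.248, 0.008]))]
side start_top [(0.33, array([0.774, 0.192, 0.028]))]
side shutter_bar []
[]
top tray_mid [(0.23, array([ 0.816, -0.004, -0.004]))]
top tray_handle []
top cabinet [(0.74, array([0.503, 0.243, 0.002]))]
top cup0_mid [(0.76, array([ 0.476, -0.311,  0.03 ])), (0.69, array([ 0.708, -0.348,  0.033])), (0.62, array([ 0.584, -0.22 ,  0.031])), (0.31, array([ 0.692, -0.087,  0.   ]))]
top start_top [(0.58, array([0.553, 0.306, 0.16 ]))]
top shutter_bar []
```

Firm contact with the stop (27 N). Release, rise, and look.

carry_out(
  steps=[
    [[0.1,0,0],0],
    [[0.1,0,0],0],
    [[0.1,0,0],0],
    [[0.1,0,0],0],
    [[0.1,0,0],0],
    [[0.1,0,-1.5],0],
    [[0.1,0,-3.5],0],
    [[0.1,0,-6],0],
    [[0.1,0,-9],0],
    [[0.1,0,-12],0],
    [[0.1,0,-15],0],
    [[0.1,0,-18],0],
    [[0.1,0,-21],0],
    [[0.1,0,-24],0],
    [[0.1,0,-27],0],
    [[0.1,0,-29],0],
    [[0.1,0,-29],0],
    [[0.1,0,-29],0],
  ],
  gripper=1,
)

```text
time_s: 69.25
tcp_pos: [0.5044, 0.0536, 0.301]
ee_rot: [[-0.007, -1.0, -0.005], [-1.0, 0.007, 0.014], [-0.014, 0.006, -1.0]]
wrist_force: [0.5, 0.3, -0.3]
gripper_width: 1.004
```

carry_out(
  steps=[
    [[3,0,0],0],
    [[7,0,0],0],
    [[11,0,0],0],
    [[15,0,0],0],
    [[18,0,0],0],
    [[18,0,0],0],
    [[18,0,0],0],
  ],
)

```text
time_s: 69.95
tcp_pos: [0.5025, -0.1267, 0.2969]
ee_rot: [[-0.008, -1.0, -0.008], [-1.0, 0.008, 0.015], [-0.015, 0.008, -1.0]]
wrist_force: [0.1, 0.9, -0.5]
gripper_width: 1.003
```

```bash
python3 - <<'E'
from h import *
s=r.sense();print(s['time_s'],s['tcp_pos'],s['ee_rot'].round(3))
for c in('side','top'):
    snap(c,c+'17.png')
    for t in('tray_mid','tray_handle','cup0_mid','shutter_bar'):print(c,t,[(round(q['confidence'],2),np.round(q['centre'],3)) for q in r.place_of(c,t)])
a=cv2.imread('pics/side17.png')[70:250,110:350];b=cv2.imread('pics/top17.png')[150:330,70:310]
cv2.imwrite('pics/m17.png',cv2.resize(np.hstack([a,b]),(800,300),interpolation=cv2.INTER_CUBIC))
print(goto([.5015,.1315,.29],90))
E
```

```text
69.95 [ 0.50252945 -0.12667145  0.29689668] [[-0.008 -1.    -0.008]
 [-1.     0.008  0.015]
 [-0.015  0.008 -1.   ]]
side tray_mid [(0.69, array([0.771, 0.192, 0.028])), (0.62, array([0.507, 0.251, 0.006]))]
side tray_handle [(0.76, array([0.504, 0.058, 0.022]))]
side cup0_mid [(0.94, array([ 0.476, -0.312,  0.032])), (0.66, array([ 0.708, -0.35 ,  0.032])), (0.62, array([ 0.588, -0.218,  0.037]))]
side shutter_bar [(0.77, array([0.503, 0.13 , 0.226])), (0.29, array([ 0.31 , -0.359,  0.002]))]
top tray_mid []
top tray_handle [(0.43, array([ 0.314, -0.353,  0.001]))]
top cup0_mid [(0.81, array([ 0.709, -0.346,  0.039])), (0.61, array([ 0.476, -0.312,  0.031]))]
top shutter_bar [(0.35, array([0.553, 0.303, 0.157]))]
[[-25.74, 0.32, 1.22], np.float64(89.6), ('j6', np.float64(-3.5))]
```

View pics/m17.png

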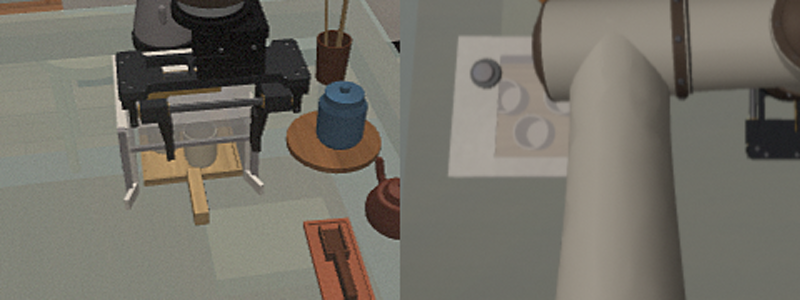

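Through the clear roof all three cups stand upright in the tray at about (515,95), (533,132) and (560,100). Lower the shutter by pressing on the bar from above with closed fingers.

carry_out(
  steps=[
    [[-3,0,0],0],
    [[-7,0.1,0],0],
    [[-11,0.2,0],0],
    [[-15,0.2,0],0],
    [[-19,0.3,0],0],
    [[-23,0.4,0],0],
    [[-25.8,0.4,0.5],0],
    [[-25.8,0.4,1.5],0],
    [[-25.8,0.4,3],0],
    [[-25.8,0.4,3],0],
    [[-25.8,0.4,3],0],
  ],
  gripper=-1,
)

```text
time_s: 71.55
tcp_pos: [0.5007, 0.1318, 0.2723]
ee_rot: [[-0.007, -1.0, -0.005], [-1.0, 0.007, 0.014], [-0.014, 0.006, -1.0]]
wrist_force: [-0.1, 0.4, 0.6]
gripper_width: 0.079
```

carry_out(
  steps=[
    [[0,0,1],0],
    [[0,0,2],0],
    [[0,0,3],0],
    [[0,0,3.8],0],
    [[0,0,4.5],0],
    [[0,0,4.5],0],
  ],
)

```text
time_s: 72.15
tcp_pos: [0.5002, 0.1322, 0.2263]
ee_rot: [[-0.007, -1.0, -0.007], [-1.0, 0.007, 0.013], [-0.013, 0.007, -1.0]]
wrist_force: [-0.6, 0.3, 0.2]
gripper_width: 0.006
```

carry_out(
  steps=[
    [[0,0,0.6],0],
    [[0,0,1.2],0],
    [[0,0,1.8],0],
    [[0,0,2.4],0],
    [[0,0,3],0],
    [[0,0,3.6],0],
    [[0,0,4.2],0],
    [[0,0,4.6],0],
    [[0,0,5],0],
    [[0,0,5],0],
  ],
)

```text
time_s: 73.15
tcp_pos: [0.4991, 0.1328, 0.1754]
ee_rot: [[-0.007, -1.0, -0.009], [-1.0, 0.007, 0.013], [-0.013, 0.009, -1.0]]
wrist_force: [-0.3, 1.3, -0.1]
gripper_width: 0.003
```

carry_out(
  steps=[
    [[0,0,0.3],0],
    [[0,0,0.6],0],
    [[0,0,0.8],0],
    [[0,0,0.8],0],
  ],
)

```text
time_s: 73.55
tcp_pos: [0.4991, 0.1329, 0.1694]
ee_rot: [[-0.006, -1.0, -0.008], [-1.0, 0.006, 0.012], [-0.012, 0.008, -1.0]]
wrist_force: [-2.3, -1.0, 13.4]
gripper_width: 0.006
```

carry_out(
  steps=[
    [[0,0,0.2],0],
    [[0,0,0.3],0],
    [[0,0,0.3],0],
    [[0,0,0.3],0],
  ],
)

```text
time_s: 73.95
tcp_pos: [0.4992, 0.1329, 0.1693]
ee_rot: [[-0.005, -1.0, -0.006], [-1.0, 0.005, 0.012], [-0.012, 0.006, -1.0]]
wrist_force: [-4.2, -1.3, 17.4]
gripper_width: 0.001
```

carry_out(
  steps=[
    [[0,0,-1],0],
    [[0,0,-3],0],
    [[0,0,-5],0],
    [[0,0,-5],0],
    [[0,0,-5],0],
  ],
)

```text
time_s: 74.45
tcp_pos: [0.4986, 0.1323, 0.2185]
ee_rot: [[-0.006, -1.0, -0.008], [-1.0, 0.006, 0.013], [-0.013, 0.008, -1.0]]
wrist_force: [-0.1, -1.0, 0.2]
gripper_width: 0.005
```

```bash
python3 - <<'E'
from h import *
s=r.sense();print(s['time_s'],s['tcp_pos'],s['ee_rot'].round(3),s['wrist_force'])
for c in('side','top','wrist'):
    snap(c)
    for t in('shutter_bar','start_top'):print(c,t,[(round(q['confidence'],2),np.round(q['centre'],3)) for q in r.place_of(c,t)])
print(goto([.552,.305,.2],None))
E
```

```text
74.45 [0.4986174  0.13231562 0.21853609] [[-0.006 -1.    -0.008]
 [-1.     0.006  0.013]
 [-0.013  0.008 -1.   ]] [-0.1265583  -0.97182883  0.18993148]
side shutter_bar [(0.7, array([0.501, 0.13 , 0.157]))]
side start_top [(0.47, array([0.549, 0.305, 0.159])), (0.36, array([ 0.816, -0.004,  0.001]))]
top shutter_bar [(0.84, array([0.503, 0.13 , 0.163]))]
top start_top [(0.24, array([0.509, 0.057, 0.022]))]
wrist shutter_bar [(0.72, array([0.498, 0.13 , 0.158]))]
wrist start_top []
[[-17.28, -5.19, 2.06]]
```

carry_out(
  steps=[
    [[-3,-1,0],0],
    [[-7,-2.2,0],0],
    [[-11,-3.3,0],0],
    [[-15,-4.5,0],0],
    [[-17.3,-5.1,1],0],
    [[-17.3,-5.1,2],0],
    [[-17.3,-5.1,2.5],0],
    [[-17.3,-5.1,2.5],0],
    [[-17.3,-5.1,2.5],0],
  ],
)

```text
time_s: 75.8
tcp_pos: [0.5512, 0.3043, 0.1962]
ee_rot: [[-0.006, -1.0, -0.006], [-1.0, 0.006, 0.012], [-0.012, 0.007, -1.0]]
wrist_force: [0.3, -0.1, -0.1]
gripper_width: 0.005
```

carry_out(
  steps=[
    [[0,0,1],0],
    [[0,0,2],0],
    [[0,0,3],0],
    [[0,0,3.5],0],
    [[0,0,3.7],0],
    [[0,0,3.7],0],
  ],
)

```text
time_s: 76.4
tcp_pos: [0.5509, 0.3047, 0.1587]
ee_rot: [[-0.006, -1.0, -0.007], [-1.0, 0.006, 0.011], [-0.011, 0.007, -1.0]]
wrist_force: [0.1, 0.3, 0.1]
gripper_width: 0.005
```

carry_out(
  steps=[
    [[0,0,0.2],0],
    [[0,0,0.4],0],
    [[0,0,0.6],0],
    [[0,0,0.8],0],
    [[0,0,0.8],0],
  ],
)

```text
time_s: 76.9
tcp_pos: [0.5513, 0.3051, 0.1516]
ee_rot: [[-0.006, -1.0, -0.005], [-1.0, 0.005, 0.012], [-0.012, 0.005, -1.0]]
wrist_force: [0.2, 0.7, 5.5]
gripper_width: 0.004
```

carry_out(
  steps=[
    [[0,0,0.2],0],
    [[0,0,0.4],0],
    [[0,0,0.5],0],
    [[0,0,0.5],0],
  ],
)

```text
time_s: 77.3
tcp_pos: [0.5514, 0.3051, 0.1512]
ee_rot: [[-0.004, -1.0, -0.003], [-1.0, 0.004, 0.012], [-0.012, 0.003, -1.0]]
wrist_force: [-7.2, -1.6, 19.3]
gripper_width: 0.008
```

carry_out(
  steps=[
    [[0,0,0],0],
    [[0,0,-2],0],
    [[0,0,-5],0],
    [[0,0,-8],0],
    [[0,0,-11],0],
    [[0,0,-14],0],
    [[0,0,-14],0],
    [[0,0,-14],0],
  ],
)

```text
time_s: 78.1
tcp_pos: [0.5516, 0.3035, 0.291]
ee_rot: [[-0.004, -1.0, -0.003], [-1.0, 0.004, 0.013], [-0.013, 0.003, -1.0]]
wrist_force: [-0.7, 0.5, -1.4]
gripper_width: 0.007
```

carry_out(
  steps=[
    [[4,3,0],0],
    [[8,6,0],0],
    [[12,8,0],0],
    [[16,10,0],0],
    [[20,11,0],0],
    [[24,11,0],0],
    [[28,11,0],0],
    [[32,11,0],0],
    [[36,11,0],0],
    [[40,11,0],0],
    [[44,11,0],0],
    [[48,11,0],0],
    [[48,11,0],0],
    [[48,11,0],0],
  ],
)

```text
time_s: 79.5
tcp_pos: [0.4385, -0.1765, 0.2831]
ee_rot: [[-0.007, -1.0, -0.007], [-1.0, 0.007, 0.014], [-0.014, 0.007, -1.0]]
wrist_force: [-0.3, 0.1, -0.6]
gripper_width: 0.005
```

```bash
python3 - <<'E'
from h import *
s=r.sense();print(s['time_s'],s['tcp_pos'],s['wrist_force'])
for c in('side','top'):
    snap(c,c+'20.png')
    for t in('tray_mid','tray_handle','cup0_mid','shutter_bar','start_top','scoop_grip','dish','cabinet'):print(c,t,[(round(q['confidence'],2),np.round(q['centre'],3)) for q in r.place_of(c,t)])
    print(mask_rect(c,'scoop_grip',.025))
a=cv2.imread('pics/side20.png')[70:270,110:360];b=cv2.imread('pics/top20.png')[120:320,80:330]
cv2.imwrite('pics/m20.png',cv2.resize(np.hstack([a,b]),(800,320),interpolation=cv2.INTER_CUBIC))
E
```

```text
79.5 [ 0.43846247 -0.17646676  0.28314675] [-0.28936541  0.14558674 -0.59003254]
side tray_mid []
side tray_handle [(0.54, array([0.506, 0.057, 0.025]))]
side cup0_mid [(0.78, array([ 0.476, -0.311,  0.033])), (0.68, array([ 0.585, -0.216,  0.036]))]
side shutter_bar [(0.83, array([0.501, 0.13 , 0.163]))]
side start_top [(0.63, array([0.55 , 0.308, 0.161]))]
side scoop_grip [(0.71, array([ 0.693, -0.094,  0.014]))]
side dish [(0.98, array([ 0.695, -0.084, -0.004])), (0.38, array([ 0.311, -0.36 ,  0.   ]))]
side cabinet [(0.93, array([0.503, 0.246, 0.001])), (0.69, array([0.499, 0.14 , 0.004]))]
[(0.91, [690, -91], [149, 40], 83.5, [314.0, 227.0])]
top tray_mid []
top tray_handle [(0.46, array([0.552, 0.308, 0.159]))]
top cup0_mid [(0.57, array([ 0.817, -0.002,  0.001])), (0.53, array([ 0.584, -0.218,  0.03 ]))]
top shutter_bar [(0.78, array([0.503, 0.131, 0.165]))]
top start_top [(0.44, array([0.552, 0.308, 0.156]))]
top scoop_grip [(0.56, array([ 0.696, -0.09 ,  0.02 ]))]
top dish [(0.8, array([ 0.693, -0.086, -0.003]))]
top cabinet [(0.94, array([0.502, 0.243, 0.001]))]
[(0.91, [692, -80], [146, 38], 89.8, [261.0, 154.0])]
```

View pics/m20.png

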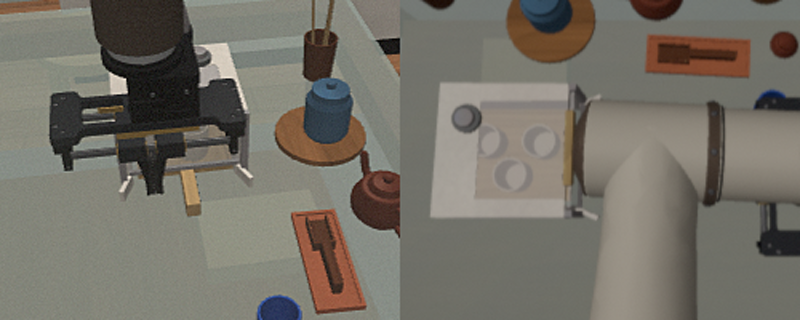

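All three cups stand in the tray inside, the shutter is down, the scoop is in the dish and the robot is clear. Handing in.

```bash
python3 -c "
from station import r
print(r.finish_job())"
```

```text
the job is handed in; nothing more can be done
None
```

I did every step of the job and handed it in at about 80 s; the interface gives no verdict.

**What I did:**
- Laid the scoop in the dish.
- Stood the three ivory cups upright in the tray. No fourth ivory cup showed in the pictures.
- Raised the shutter about 77 mm, then brought it back down 2 cm so the forearm would clear the bar.
- Pushed the tray by its handle until it met the stop, at about 27 N.
- Pressed the shutter fully down, with the bar top at 169 mm as listed and 17 N on the fingers.
- Pressed the start button about 7 mm, to 19 N, and moved the arm clear.

**Last checks:**
- **Tray:** in the last picture before the shutter was lowered, the network put its middle at (0.507, 0.251). From the final handle reading it is within a few millimetres of home, about 2–5 mm off the cabinet's centre line.
- **Cups:** all three are visible upright through the clear roof.
- **Scoop:** flat in the dish, within about 10 mm of its middle and aligned with it.
- **Shutter and button:** the button showed back at its starting height. The bar read 158 mm when lowered and 163–165 mm in the last pictures. I put that down to network error, since it had pressed against its stop.

**Not fully verified:**
- **Tray from the networks:** once the shutter was down they no longer found the tray itself, only its handle.
- **Third cup:** it gripped at 57 mm instead of 59 mm, but it looked upright and was set down normally.
- **Tool tilt:** it built up to about 4° during the cup moves. I corrected it before the third cup and the tray.

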